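Park the index plunger and slide the column carriage over

ROBOT

A 7-joint arm with a two-finger parallel gripper is mounted at the origin on the work surface. World frame = base frame: x ahead of the robot, y to its left, z up, the work surface at z = 0. Lengths are in m, angles in degrees, forces in N, time in s.
With the tool pointing down it reaches from about 0.425 to 0.875 m from the base axis. Payload 4.7 kg.
Tool frame: the origin (TCP) lies on the centre line of the jaws, within the pads' length; the fingertips stand 25 mm ahead of it and the grasp point (between the pads) lies 6 mm ahead of it; z points along the fingers, y is the direction in which the jaws open and shut (so a half turn about z gives the same grasp; the last joint's range is limited). The gripper opens to 87 mm and grips with 3 to 60 N. Pads are 19 mm wide; open, the fingers measure 117 mm over their backs; the gripper's body (75 mm by 190 mm) begins 51 mm behind the grasp point.
Start: joints at [-71.9, 18.392, -4.016, 83.108, 1.295, 78.541, -3.26], TCP at [0.193, 0.621, 0.248] pointing down, gripper open.
Joint ranges: [-163.93, 163.93], [-17.29, 119.83], [-79.2, 71.16], [3.27, 140.29], [-89.18, 269.18], [5.43, 117.66], [-154.24, 154.24]. Speed limits (degrees/s): [147.25, 147.25, 180, 180, 180, 180, 180].

INTERFACE

Orientations are given as [roll, pitch, yaw] about the fixed x, y, z axes, in that order (R = Rz(yaw) Ry(pitch) Rx(roll)).
In Python, from cell import env gives the robot as it stands.
- The arm moves only by the shell command python3 -m creep 'ROWS' [OPENING] [FORCE]. ROWS is JSON, a list of rows, each an object of numbers: "tx", "ty", "tz": the shift along the tool's x, y, z in m; "rx", "ry", "rz": the turn, a rotation vector about the tool's x, y, z in degrees. In form: [{"tx": .., "ty": .., "tz": .., "rx": .., "ry": .., "rz": ..}, ...]. A call has 1 to 20 rows; each row shifts and turns the commanded pose from where the row before left it, along the tool's axes as they then stand; what a row does not reach is not made up. A row lasts 1/8 s, in which the tool goes at most 62.5 mm and 10.7 degrees, less where a joint would pass 70% of its speed; a pose out of reach is approached as far as the arm can. A call is refused whole if a number of a shift passes 0.0625 or a number of a turn 10.7, either way. A call with a gripper value outside its range is refused whole. OPENING is the finger opening in m, from 0 to 0.087, set as the call begins (- or left out, the last holds). The fingers move at their own pace and stop on an object; FORCE is the grip in N (left out, the last holds). Time passes only in rows, so rows that do not move let the fingers close. It gives the time, the measured TCP pose, the force and the opening at its end, in the units of the state.
- env.get_obs(): the state, without advancing time (a new reading comes with each control period).
- env.read_camera(name): name is "scene" or "top" or "wrist"; returns a dict with "pixels" (400x640x3 uint8, red, green, blue), "intrinsics" (3x3 intrinsics, pixels), "R" (3x3) and "t" (3): a world point X has camera coordinates R X + t. Camera axes: x right, y down, z forward; pixel columns grow to the right and rows downward; lengths in m; the calibration is good to about 2 mm. A picture is of the moment at which its call begins. There is no depth.
- env.sign_off(): hands the job in, once; it reports no verdict.
The state is a dict: "time_s": time; "qpos": joint angles; "joint_velocities": joint speeds; "effort": joint torques, N m; "tool_pos": TCP position; "tool_rot": TCP orientation; "force": force on the tool from outside, world axes, zero at the start; "wrist_torque": the same for the moment, N m; "grip_width": finger opening in m.
Only numpy, scipy, OpenCV 4.12 (cv2) and the standard library are available. Lean on these libraries where they do the work, as an engineer would, in place of code of your own. Each camera call takes 0.05 s, during which the arm holds its last target.

TASK

Unlock the column carriage on the white stand: pull its sprung T-handled plunger up as far as it goes, twist it counter-clockwise (seen from above) until it stops, let it down into its rest notch and let go, so that it stays up by itself, never forcing it against its stops. Then slide the column carriage by its ball handle all the way to its other end stop and let go, leaving the plunger parked. Do not disturb the bowl, the wash bottle or the beaker.

Things in the scene. Friction and masses are not known exactly. Their poses are not given: they have to be found in the camera images.
- stand: White base 180 x 270 x 20 mm fixed to the bench; origin under its centre, x pointing away from the plunger's side, y along the carriage's travel, z up. The plunger's vertical axis is at (-55, 0) mm. Its bracket (66 mm high) carries a steel cam collar round the plunger, 42 mm across, its top at most 110 mm high. 38 mm high stop blocks at both y ends.
- t_grip (a point): Centre of the plunger's T-handle, a grey bar 50 mm long (its own x), 13 mm thick (its own y), 24 mm high; centre 140.5 mm above the bench when the plunger is down. Pinch across the 13 mm. Nothing stands within 18 mm below the bar except its hub.
- t_handle: T-handle with its cross pin (40 mm long, 5 mm thick) that rides in the cam collar; origin on the plunger axis, at bench height when down, x along the bar. Upper stop, twist stop and notch floor are rigid steel and may bear on the pin with at most 16 N: go slowly (8 mm/s), stop when force or torque steps up. Turning below the rim forces it. The plunger is greased: let go, it comes down softly.
- plunger (a joint): Lift of the plunger, m: 0 down and locked, about 0.009 parked in the notch. The spring and weight pull down about 4 N at 0, 0.12 N more per mm. The pin clears the collar's rim at a lift that differs each time (12.5 to 24.5 mm); the upper stop is 3 mm above that, so feel for it. Between slot and notch the pin would rest on the rim: not parked.
- twist (a joint): Turn of the T-handle, rad: 0 locked, growing counter-clockwise from above. It meets the twist stop at an angle that differs each time (1.0 to 1.5). From that stop (or up to 0.07 rad before it) the pin comes down 6.5 to 18.5 mm from the upper stop into the notch. Free turning takes about 0.02 Nm; the stop bears on the pin 14 to 20 mm off the axis.
- carriage (a joint): Travel of the column carriage along the stand's +y, m: 0 where the plunger locks it, 0.08 at the other end stop. It takes about 3 N to move and stays where it is left.
- ball_handle (a point): Centre of the grey ball handle, 28 mm across, on a 10 mm post of the carriage, 135 mm above the bench, at (45, -98) mm in the stand's frame when locked, (45, -18) mm when slid over. The columns beside it are 91 mm high.
- bowl: Green bowl 150 mm across, 60 mm high; origin under its centre. Leave alone.
- wash_bottle: White bottle 60 mm across, 150 mm high; origin under its centre. Leave alone.
- beaker: Glass beaker 64 mm across, 85 mm high; origin under its centre. Leave alone.

How it is judged:
By the outcome, as a careful person would: the job done as asked, in the order asked, and still so for the second after the job is handed in, with the robot touching nothing.
It also fails if it takes over 64 s, if anything falls off the work surface, if the arm or the gripper's body presses on something with over 40 N, if the wrist force passes 120 N, or if a joint passes its speed limit or range.

## Working session

There is one attempt and no reset: what is moved stays moved. The work goes in short steps, Python scripts to look and compute and a shell command to move; the robot and the scene stay as the last step left them, time stands still between calls to the robot, and variables do not carry over. Pictures are saved under pics/ and viewed, and the job is handed in when it is done.

```bash
ls; mkdir -p pics
python3 - <<'E'
from cell import env
import cv2
o=env.get_obs()
for k in o: print(k,o[k])
for n in ("scene","top","wrist"):
    c=env.read_camera(n)
    cv2.imwrite(f"pics/{n}0.png",c["pixels"][:,:,::-1])
    print(n,c["intrinsics"],c["R"],c["t"])
E
```

```text
pics
time_s 0.0
qpos [-71.90040224  18.43952343  -4.01650977  83.17523447   1.29679394
  78.54052026  -3.26161798]
joint_velocities [-0.06309067  0.02206766  0.01769622 -0.03396666  0.09411511 -0.04157366
  0.02319228]
effort [-3.40053239e-04 -4.91299367e+01 -4.03871499e-01 -3.12526166e+01
 -6.38242043e-02  4.37918189e-02  1.61718890e-04]
tool_pos [0.19309963 0.62012342 0.24645344]
tool_rot [-1.79890070e+02  7.20729993e-03  1.62709835e+02]
force [ 0.59944992 -0.35320901 -0.11826304]
wrist_torque [ 0.00426095  0.02254422 -0.01962227]
grip_width 0.08717492688143454
scene [[396.14498121   0.         324.64663652]
 [  0.         396.14498121 204.29551643]
 [  0.           0.           1.        ]] [[ 0.78529212  0.61906216  0.00885054]
 [ 0.49513453 -0.61937698 -0.6092733 ]
 [-0.37169622  0.48283973 -0.79291091]] [-0.45088837 -0.23738167  1.34192865]
top [[516.63535548   0.         324.1131944 ]
 [  0.         516.63535548 200.2925474 ]
 [  0.           0.           1.        ]] [[ 0.02278428 -0.99973946  0.00137561]
 [-0.99312487 -0.02279152 -0.11481963]
 [ 0.11482107  0.00124993 -0.9933854 ]] [-0.01994118  0.57696134  1.68839176]
wrist [[360.03454845   0.         320.36165367]
 [  0.         360.03454845 204.46411752]
 [  0.           0.           1.        ]] [[ 0.29638253  0.95506779 -0.00170456]
 [ 0.9207093  -0.28524487  0.26632641]
 [ 0.25387356 -0.0805039  -0.96388139]] [-0.64751741 -0.03264841  0.39015434]
```

View pics/scene0.png

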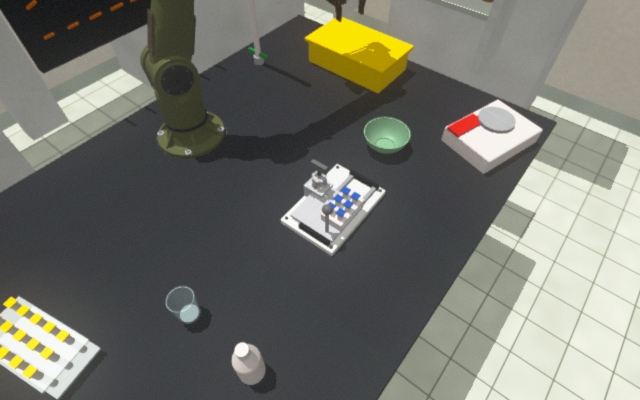

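View pics/top0.png

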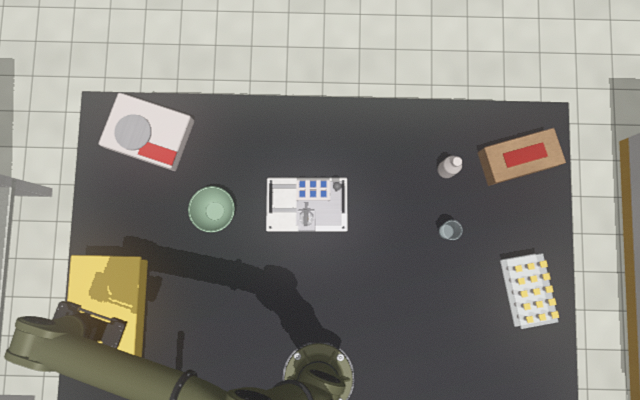

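View pics/wrist0.png

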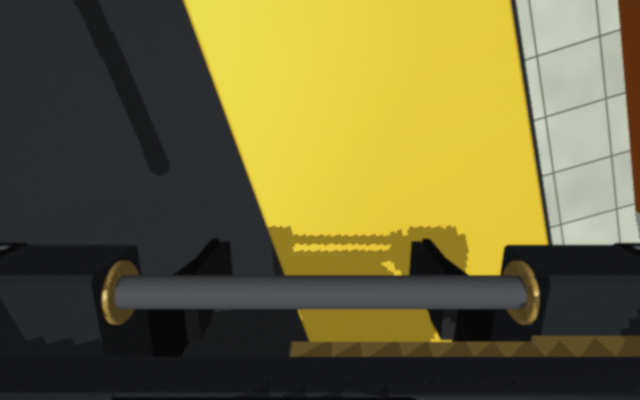

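Run:
```python
import cv2
a=cv2.imread("pics/top0.png")[165:245,250:360]; cv2.imwrite("pics/topc.png",cv2.resize(a,None,fx=7,fy=7,interpolation=cv2.INTER_CUBIC))
a=cv2.imread("pics/scene0.png")[150:260,270:395]; cv2.imwrite("pics/scenec.png",cv2.resize(a,None,fx=5,fy=5,interpolation=cv2.INTER_CUBIC))
```

```text
(no output)
```

View pics/topc.png

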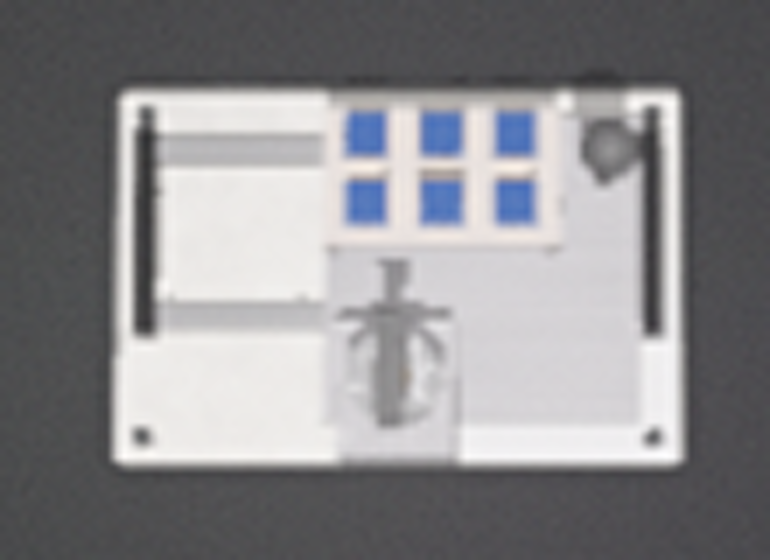

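View pics/scenec.png

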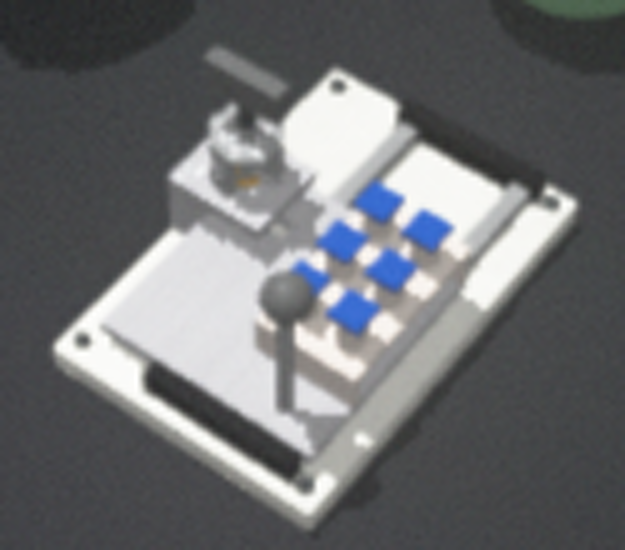

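```bash
cat > h.py <<'E'
import numpy as np
from scipy.optimize import least_squares
from scipy.spatial.transform import Rotation as Ro
def proj(c,X):
    X=np.atleast_2d(X); p=X@np.array(c["R"]).T+c["t"]; p=p@np.array(c["intrinsics"]).T; return p[:,:2]/p[:,2:]
def tri(cs,ps,x0=(0.6,0,0.1)):
    return least_squares(lambda X:np.concatenate([proj(c,X)[0]-p for c,p in zip(cs,ps)]),x0)
def st(p,X):
    X=np.atleast_2d(X); c,s=np.cos(p[2]),np.sin(p[2])
    return np.c_[p[0]+c*X[:,0]-s*X[:,1],p[1]+s*X[:,0]+c*X[:,1],X[:,2]]
E
python3 - <<'E'
from h import *
from cell import env
T=env.read_camera("top");S=env.read_camera("scene")
for c in (T,S): print("cam",-c["R"].T@c["t"])
tp=np.array([[120,90],[680,90],[685,465],[115,465]])/7+[250,165]-0.43
C=np.array([[.09,.135,.02],[.09,-.135,.02],[-.09,-.135,.02],[-.09,.135,.02]])
sp=np.array([[578,205],[310,528],[55,350],[337,68]])/5+[270,150]-0.4
for cs in ([(T,tp)],[(S,sp)],[(T,tp),(S,sp)]):
    r=least_squares(lambda p:np.concatenate([(proj(c,st(p,C))-q).ravel() for c,q in cs]),[.6,0,0])
    print(r.x,np.degrees(r.x[2]),np.round(r.fun,1))
p=r.x
for nm,X in (("ball",[.045,-.098,.135]),("grip",[-.055,0,.1405])):
    w=st(p,X); print(nm,w,(proj(T,w)-[250,165]+.43)*7,(proj(S,w)-[270,150]+.4)*5)
print(proj(T,st(p,[[-.08,0,.1525],[-.03,0,.1525]]))*7-np.array([250,165])*7, (proj(S,st(p,[[-.08,0,.1525],[-.03,0,.1525]]))-[270,150])*5)
E
```

```text
cam [ 0.37958606 -0.00889653  1.74349765]
cam [ 0.97040475 -0.51583728  0.92339016]
[0.56474944 0.05133077 0.02409065] 1.380292663083578 [ 0.1  0.2  0.1  0.1 -0.3 -0.2  0.2 -0.1]
[0.57063951 0.0498775  0.02153945] 1.2341193217254645 [ 0.8  0.3  0.2 -1.2 -0.7  0.4 -0.3  0.6]
[0.56787828 0.05089192 0.02332858] 1.3366292982939314 [ 0.3 -0.8  0.2 -0.8 -0.2 -1.1  0.3 -1.   0.1 -0.4 -0.2 -2.  -1.2 -0.3
 -0.9  0. ]
ball [[ 0.61515203 -0.04603172  0.135     ]] [[611.45361508 142.30519047]] [[285.06423576 300.57225056]]
grip [[0.51289325 0.04960896 0.1405    ]] [[392.10921343 363.27097485]] [[245.14015866  87.73750306]]
[[387.96324694 414.56470058]
 [388.37171097 301.6070033 ]] [[206.09095332  49.65111631]
 [280.682581    91.35676035]]
```

```bash
python3 -m creep '[{"tx":-0.0394,"ty":-0.0375},{"tx":-0.0394,"ty":-0.0375},{"tx":-0.0394,"ty":-0.0375},{"tx":-0.0394,"ty":-0.0375},{"tx":-0.0394,"ty":-0.0375},{"tx":-0.0394,"ty":-0.0375},{"tx":-0.0394,"ty":-0.0375},{"tx":-0.0394,"ty":-0.0375},{"tx":-0.0394,"ty":-0.0375},{"tx":-0.0394,"ty":-0.0375},{"tx":-0.0394,"ty":-0.0375},{"tx":-0.0394,"ty":-0.0375}]' 0.05 20
```

```text
$[0]: bad value
```

```bash
python3 -m creep '[{"tx":-0.0394,"ty":-0.0375,"tz":0,"rx":0,"ry":0,"rz":0},{"tx":-0.0394,"ty":-0.0375,"tz":0,"rx":0,"ry":0,"rz":0},{"tx":-0.0394,"ty":-0.0375,"tz":0,"rx":0,"ry":0,"rz":0},{"tx":-0.0394,"ty":-0.0375,"tz":0,"rx":0,"ry":0,"rz":0},{"tx":-0.0394,"ty":-0.0375,"tz":0,"rx":0,"ry":0,"rz":0},{"tx":-0.0394,"ty":-0.0375,"tz":0,"rx":0,"ry":0,"rz":0},{"tx":-0.0394,"ty":-0.0375,"tz":0,"rx":0,"ry":0,"rz":0},{"tx":-0.0394,"ty":-0.0375,"tz":0,"rx":0,"ry":0,"rz":0},{"tx":-0.0394,"ty":-0.0375,"tz":0,"rx":0,"ry":0,"rz":0},{"tx":-0.0394,"ty":-0.0375,"tz":0,"rx":0,"ry":0,"rz":0},{"tx":-0.0394,"ty":-0.0375,"tz":0,"rx":0,"ry":0,"rz":0},{"tx":-0.0394,"ty":-0.0375,"tz":0,"rx":0,"ry":0,"rz":0}]' 0.05 20
```

```text
time_s: 1.75
tool_pos: [0.5115, 0.0489, 0.2478]
tool_rot: [179.9, 0.0, 162.7]
force: [0.4, 0.5, -0.4]
grip_width: 0.0502
```

Now turn to yaw ≈1.3° (161.3° clockwise, rz +).

```bash
python3 -m creep '[{"tx":0,"ty":0,"tz":0,"rx":0,"ry":0,"rz":10.1},{"tx":0,"ty":0,"tz":0,"rx":0,"ry":0,"rz":10.1},{"tx":0,"ty":0,"tz":0,"rx":0,"ry":0,"rz":10.1},{"tx":0,"ty":0,"tz":0,"rx":0,"ry":0,"rz":10.1},{"tx":0,"ty":0,"tz":0,"rx":0,"ry":0,"rz":10.1},{"tx":0,"ty":0,"tz":0,"rx":0,"ry":0,"rz":10.1},{"tx":0,"ty":0,"tz":0,"rx":0,"ry":0,"rz":10.1},{"tx":0,"ty":0,"tz":0,"rx":0,"ry":0,"rz":10.1},{"tx":0,"ty":0,"tz":0,"rx":0,"ry":0,"rz":10.1},{"tx":0,"ty":0,"tz":0,"rx":0,"ry":0,"rz":10.1},{"tx":0,"ty":0,"tz":0,"rx":0,"ry":0,"rz":10.1},{"tx":0,"ty":0,"tz":0,"rx":0,"ry":0,"rz":10.1},{"tx":0,"ty":0,"tz":0,"rx":0,"ry":0,"rz":10.1},{"tx":0,"ty":0,"tz":0,"rx":0,"ry":0,"rz":10.1},{"tx":0,"ty":0,"tz":0,"rx":0,"ry":0,"rz":10.1},{"tx":0,"ty":0,"tz":0,"rx":0,"ry":0,"rz":9.8}]'
python3 - <<'E'
from h import *
from cell import env
import cv2
c=env.read_camera("wrist");o=env.get_obs()
print(o["qpos"],o["tool_pos"],o["tool_rot"],o["time_s"])
cv2.imwrite("pics/w1.png",c["pixels"][:,:,::-1])
p=[.566,.0510,.0233]
print(proj(c,st(p,[[-.055,0,.1525],[-.08,0,.1525],[-.03,0,.1525],[.045,-.098,.135]])))
print(-c["R"].T@c["t"])
E
```

```text
time_s: 3.75
tool_pos: [0.5108, 0.0504, 0.2476]
tool_rot: [-180.0, -0.0, 1.1]
force: [0.3, -0.4, -0.1]
grip_width: 0.0501
[-37.72282024   1.09163029  29.72395508 103.27249738  -0.56482548
  75.77384206 -97.06852684] [0.51084498 0.0503834  0.24758578] [-1.79992985e+02 -5.46012170e-03  7.96065537e-01] 3.8
[[319.18815677 215.31719438]
 [319.34547571 249.85679901]
 [319.02204492 178.84709358]
 [469.95861451  59.13420583]]
[0.58211859 0.05038155 0.38465002]
```

View pics/w1.png

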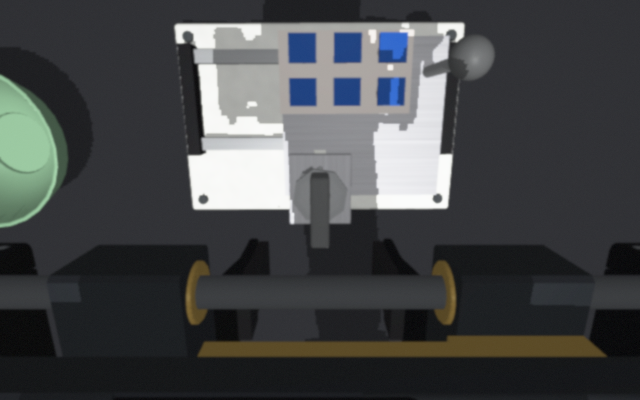

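Run:
```python
import cv2
a=cv2.imread("pics/w1.png")
cv2.imwrite("pics/w1a.png",cv2.resize(a[150:260,270:370],None,fx=5,fy=5,interpolation=cv2.INTER_CUBIC))
cv2.imwrite("pics/w1b.png",cv2.resize(a[10:220,165:505],None,fx=2.35,fy=2.35,interpolation=cv2.INTER_CUBIC))
```

```text
(no output)
```

View pics/w1a.png

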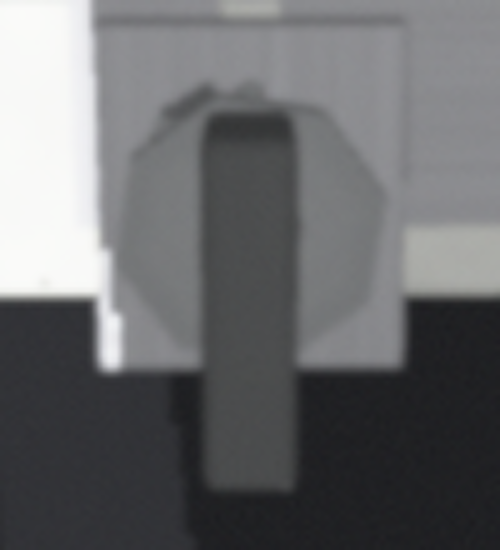

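View pics/w1b.png

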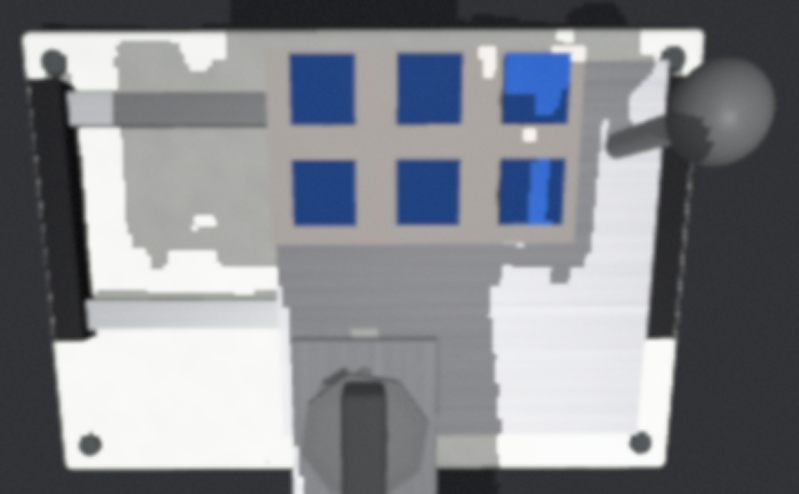

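Run:
```python
from h import *
from cell import env
W=env.read_camera("wrist");T=env.read_camera("top");S=env.read_camera("scene")
wp=np.array([[23,33],[703,31],[665,466],[68,468]])/2.35+[165,10]-.3
C=np.array([[.09,.135,.02],[.09,-.135,.02],[-.09,-.135,.02],[-.09,.135,.02]])
r=least_squares(lambda p:(proj(W,st(p,C))-wp).ravel(),[.566,.05,.02]);print(r.x,np.degrees(r.x[2]),np.round(r.fun,1))
bw=np.array([722,112])/2.35+[165,10]-.3
bt=np.array([610,149])/7+[250,165]-.43
bs=np.array([287,297])/5+[270,150]-.4
for cs,ps in (([W,T,S],[bw,bt,bs]),([W,T],[bw,bt])):
    q=tri(cs,ps);print("ball",q.x,np.round(q.fun,1))
for p in (r.x,[.5672,.051,.0233]): print(st(p,[[-.055,0,.14],[.045,-.098,.135]]))
print(env.get_obs()["tool_pos"],env.get_obs()["tool_rot"])
```

```text
[0.56645739 0.05011589 0.01915046] 1.0972403289011645 [-1.4 -0.6  2.  -1.2  0.7  1.3 -1.3  1.6]
ball [ 0.61358552 -0.04636375  0.13803642] [-0.2 -0.1  0.3 -0.6 -1.  -0.3]
ball [ 0.61310256 -0.04540412  0.14080432] [-0.   0.1  0.  -0.6]
[[ 0.51146748  0.04906268  0.14      ]
 [ 0.61332577 -0.04700442  0.135     ]]
[[ 0.51221493  0.04971862  0.14      ]
 [ 0.61447098 -0.04592499  0.135     ]]
[0.51083464 0.05043915 0.24754648] [-1.79994704e+02  4.60011437e-04  1.59747717e+00]
```

```bash
python3 -m creep '[{"tx":0.001,"ty":0.0013,"tz":0.03,"rx":0,"ry":0,"rz":0},{"tx":0,"ty":0,"tz":0.03,"rx":0,"ry":0,"rz":0},{"tx":0,"ty":0,"tz":0.02,"rx":0,"ry":0,"rz":0},{"tx":0,"ty":0,"tz":0.01,"rx":0,"ry":0,"rz":0},{"tx":0,"ty":0,"tz":0.006,"rx":0,"ry":0,"rz":0},{"tx":0,"ty":0,"tz":0,"rx":0,"ry":0,"rz":0},{"tx":0,"ty":0,"tz":0,"rx":0,"ry":0,"rz":0}]'
python3 - <<'E'
from cell import env
import cv2
c=env.read_camera("wrist")
cv2.imwrite("pics/w2.png",c["pixels"][:,:,::-1])
c=env.read_camera("scene")
cv2.imwrite("pics/s2.png",cv2.resize(c["pixels"][120:280,230:430,::-1],None,fx=4,fy=3.5,interpolation=cv2.INTER_CUBIC))
for i in range(3):
    o=env.get_obs();print(o["tool_pos"],o["tool_rot"],o["force"],o["wrist_torque"])
E
```

```text
time_s: 4.82
tool_pos: [0.5125, 0.0492, 0.1523]
tool_rot: [-180.0, -0.1, 1.4]
force: [1.1, 0.2, -0.1]
grip_width: 0.0502
[0.51240849 0.04926213 0.15223119] [-1.79973772e+02 -7.15606190e-02  1.42133674e+00] [-0.20339889  0.42105045  0.71108801] [-0.07360233  0.17088583  0.0392875 ]
[0.51240849 0.04926213 0.15223119] [-1.79973772e+02 -7.15606190e-02  1.42133674e+00] [-0.20339889  0.42105045  0.71108801] [-0.07360233  0.17088583  0.0392875 ]
[0.51240849 0.04926213 0.15223119] [-1.79973772e+02 -7.15606190e-02  1.42133674e+00] [-0.20339889  0.42105045  0.71108801] [-0.07360233  0.17088583  0.0392875 ]
```

View pics/w2.png

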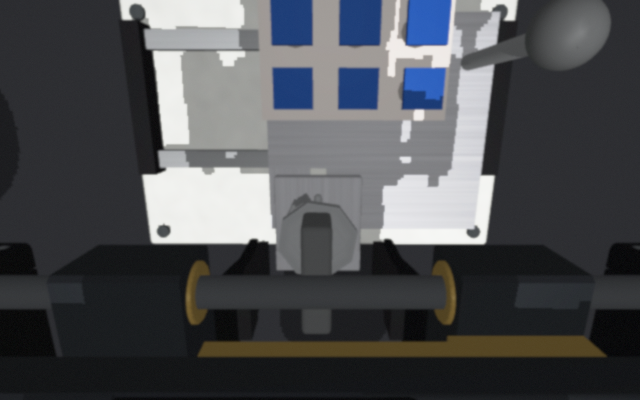

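View pics/s2.png

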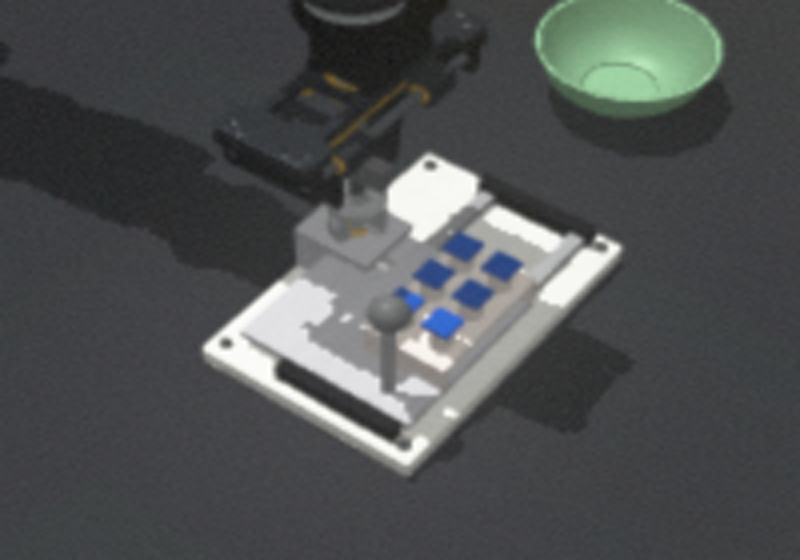

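```bash
python3 -m creep '[{"tx":0,"ty":-0.0011,"tz":0,"rx":0,"ry":0,"rz":0},{"tx":0,"ty":0,"tz":0,"rx":0,"ry":0,"rz":0},{"tx":0,"ty":0,"tz":0,"rx":0,"ry":0,"rz":0},{"tx":0,"ty":0,"tz":0,"rx":0,"ry":0,"rz":0},{"tx":0,"ty":0,"tz":0,"rx":0,"ry":0,"rz":0}]' 0.0 10
python3 - <<'E'
from cell import env
o=env.get_obs();print(o["time_s"],o["tool_pos"],o["tool_rot"],o["force"],o["wrist_torque"])
E
```

```text
time_s: 5.55
tool_pos: [0.5119, 0.051, 0.1516]
tool_rot: [-179.9, -0.0, 1.4]
force: [-0.6, 0.6, -1.2]
grip_width: 0.0132
5.55 [0.51189774 0.05095656 0.15157062] [-1.79943598e+02 -3.78634449e-03  1.42715787e+00] [-0.57297758  0.57199083 -1.20335592] [0.21673325 0.19459781 0.00328963]
```

```bash
python3 -m creep '[{"tx":0,"ty":0,"tz":0,"rx":0,"ry":0,"rz":0},{"tx":0,"ty":0,"tz":-0.001,"rx":0,"ry":0,"rz":0},{"tx":0,"ty":0,"tz":-0.001,"rx":0,"ry":0,"rz":0},{"tx":0,"ty":0,"tz":-0.001,"rx":0,"ry":0,"rz":0},{"tx":0,"ty":0,"tz":-0.001,"rx":0,"ry":0,"rz":0}]' 0.0 30
python3 - <<'E'
from cell import env
o=env.get_obs();print(o["time_s"],o["tool_pos"],o["tool_rot"],o["force"],o["wrist_torque"])
E
```

```text
time_s: 6.18
tool_pos: [0.5118, 0.0508, 0.1555]
tool_rot: [-180.0, 0.0, 1.4]
force: [2.0, 3.9, -4.6]
grip_width: 0.0129
6.175 [0.51182876 0.0507659  0.15548445] [-1.79967024e+02  5.87812808e-03  1.42819834e+00] [ 1.98733057  3.91238079 -4.64776331] [ 0.87821254 -0.09631884 -0.00425992]
```

```bash
python3 -m creep '[{"tx":0,"ty":-0.0004,"tz":-0.001,"rx":0,"ry":0,"rz":0},{"tx":0.0002,"ty":0,"tz":-0.001,"rx":0,"ry":0,"rz":0},{"tx":0,"ty":0,"tz":-0.001,"rx":0,"ry":0,"rz":0},{"tx":0,"ty":0,"tz":-0.001,"rx":0,"ry":0,"rz":0},{"tx":0,"ty":0,"tz":-0.001,"rx":0,"ry":0,"rz":0},{"tx":0,"ty":0,"tz":-0.001,"rx":0,"ry":0,"rz":0},{"tx":0,"ty":0,"tz":-0.001,"rx":0,"ry":0,"rz":0},{"tx":0,"ty":0,"tz":-0.001,"rx":0,"ry":0,"rz":0},{"tx":0,"ty":0,"tz":-0.001,"rx":0,"ry":0,"rz":0}]'
python3 - <<'E'
from cell import env
o=env.get_obs();print(o["time_s"],o["tool_pos"],o["tool_rot"],o["force"],o["wrist_torque"])
E
```

```text
time_s: 7.3
tool_pos: [0.5119, 0.0508, 0.1645]
tool_rot: [-180.0, 0.0, 1.4]
force: [0.1, 5.2, -5.7]
grip_width: 0.013
7.3 [0.51189396 0.05077345 0.16449681] [-1.79991620e+02  2.61498353e-02  1.41293653e+00] [ 0.14290311  5.23573379 -5.70933975] [1.02719748 0.19317275 0.0300172 ]
```

```bash
python3 -m creep '[{"tx":0,"ty":0.0008,"tz":-0.001,"rx":0,"ry":0,"rz":0},{"tx":0,"ty":0,"tz":-0.0005,"rx":0,"ry":0,"rz":0}]'
python3 - <<'E'
from cell import env
o=env.get_obs();print(o["time_s"],o["tool_pos"],o["tool_rot"],o["force"],o["wrist_torque"])
E
```

```text
time_s: 7.55
tool_pos: [0.5119, 0.0506, 0.1661]
tool_rot: [-179.9, 0.0, 1.4]
force: [-0.5, 6.0, -6.2]
grip_width: 0.0127
7.55 [0.51193413 0.05063329 0.16607236] [-1.79936997e+02  1.76324632e-02  1.43231993e+00] [-0.5296393   5.96855842 -6.24362355] [1.30303141 0.22117544 0.01435332]
```

```bash
python3 -m creep '[{"tx":0,"ty":-0.0008,"tz":-0.0005,"rx":0,"ry":0,"rz":0},{"tx":0,"ty":-0.0008,"tz":-0.0005,"rx":0,"ry":0,"rz":0}]'
python3 - <<'E'
from cell import env
o=env.get_obs();print(o["time_s"],o["tool_pos"],o["tool_rot"],o["force"],o["wrist_torque"])
E
```

```text
time_s: 7.8
tool_pos: [0.5119, 0.0509, 0.1669]
tool_rot: [180.0, 0.0, 1.4]
force: [-0.7, 3.1, -5.6]
grip_width: 0.013
7.8 [0.5119206  0.05091179 0.16694138] [1.79951099e+02 2.57239413e-02 1.39565694e+00] [-0.72647977  3.09701734 -5.55431434] [0.5394945  0.15377748 0.0150375 ]
```

```bash
python3 -m creep '[{"tx":0,"ty":-0.0008,"tz":-0.0008,"rx":0,"ry":0,"rz":0},{"tx":0,"ty":-0.0006,"tz":-0.0008,"rx":0,"ry":0,"rz":0}]'
python3 - <<'E'
from cell import env
o=env.get_obs();print(o["time_s"],o["tool_pos"],o["tool_rot"],o["force"],o["wrist_torque"])
E
```

```text
time_s: 8.05
tool_pos: [0.5119, 0.0513, 0.1685]
tool_rot: [179.9, 0.0, 1.3]
force: [-0.1, -1.7, -6.5]
grip_width: 0.0126
8.05 [0.51193737 0.05126225 0.1685232 ] [1.79881185e+02 2.74842473e-02 1.34912852e+00] [-0.14411116 -1.68436807 -6.52143231] [-0.29729931  0.23074121  0.03875114]
```

```bash
python3 -m creep '[{"tx":0,"ty":0.0003,"tz":-0.0008,"rx":0,"ry":0,"rz":0},{"tx":0,"ty":0,"tz":-0.0008,"rx":0,"ry":0,"rz":0}]'
python3 - <<'E'
from cell import env
o=env.get_obs();print(o["time_s"],o["tool_pos"],o["tool_rot"],o["force"],o["wrist_torque"])
E
```

```text
time_s: 8.3
tool_pos: [0.5119, 0.0513, 0.1702]
tool_rot: [179.9, 0.0, 1.4]
force: [0.5, -1.6, -6.4]
grip_width: 0.0127
8.3 [0.51194939 0.05130816 0.17016178] [1.79916862e+02 2.50978667e-02 1.35454499e+00] [ 0.50797587 -1.59056193 -6.36554593] [-0.6215812   0.25865513  0.08583996]
```

```bash
python3 -m creep '[{"tx":0,"ty":0,"tz":-0.0008,"rx":0,"ry":0,"rz":0}]'
python3 - <<'E'
from cell import env
o=env.get_obs();print(o["time_s"],o["tool_pos"],o["tool_rot"],o["force"],o["wrist_torque"])
E
```

```text
time_s: 8.43
tool_pos: [0.5119, 0.0514, 0.171]
tool_rot: [179.9, 0.0, 1.4]
force: [-0.3, -4.5, -5.6]
grip_width: 0.013
8.425 [0.5119326  0.05137014 0.17095197] [1.79916987e+02 2.58971684e-02 1.36303906e+00] [-0.25176211 -4.4954062  -5.55695004] [-0.84375531  0.24268857  0.07398161]
```

```bash
python3 -m creep '[{"tx":0,"ty":0.0006,"tz":-0.0008,"rx":0,"ry":0,"rz":0}]'
python3 - <<'E'
from cell import env
o=env.get_obs();print(o["time_s"],o["tool_pos"],o["tool_rot"],o["force"],o["wrist_torque"])
E
python3 -m creep '[{"tx":0,"ty":0,"tz":-0.0008,"rx":0,"ry":0,"rz":0}]'
python3 - <<'E'
from cell import env
o=env.get_obs();print(o["time_s"],o["tool_pos"],o["tool_rot"],o["force"],o["wrist_torque"])
E
```

```text
time_s: 8.55
tool_pos: [0.5119, 0.0513, 0.1718]
tool_rot: [180.0, 0.0, 1.4]
force: [-1.0, -2.4, -6.7]
grip_width: 0.013
8.55 [0.51194245 0.0513268  0.17178779] [1.79959680e+02 2.19184735e-02 1.38272291e+00] [-0.99780103 -2.40725987 -6.70821671] [-0.70525685  0.33315545  0.00492772]
time_s: 8.68
tool_pos: [0.5119, 0.0513, 0.1723]
tool_rot: [180.0, 0.0, 1.4]
force: [0.9, -4.1, -11.6]
grip_width: 0.013
8.675 [0.51191122 0.05134069 0.17225105] [1.79950985e+02 1.97716954e-02 1.38358601e+00] [  0.85466706  -4.1279853  -11.58500025] [-0.90542452 -0.08466799 -0.06791882]
```

```bash
python3 -m creep '[{"tx":0,"ty":0,"tz":-0.0008,"rx":0,"ry":0,"rz":0}]'
python3 - <<'E'
from cell import env
o=env.get_obs();print(o["time_s"],o["tool_pos"],o["tool_rot"],o["force"],o["wrist_torque"])
E
```

```text
time_s: 8.8
tool_pos: [0.5118, 0.0514, 0.1724]
tool_rot: [179.9, 0.0, 1.4]
force: [3.2, -3.3, -18.0]
grip_width: 0.0129
8.8 [0.51182027 0.05135841 0.17236281] [1.79930341e+02 3.06339211e-02 1.38842800e+00] [  3.22132672  -3.3398173  -17.95046593] [-0.96629176 -0.57312979  0.02187976]
```

```bash
python3 -m creep '[{"tx":0,"ty":0.0003,"tz":0.0015,"rx":0,"ry":0,"rz":0},{"tx":0,"ty":0.0003,"tz":0.0009,"rx":0,"ry":0,"rz":0}]'
python3 - <<'E'
from cell import env
o=env.get_obs();print(o["time_s"],o["tool_pos"],o["tool_rot"],o["force"],o["wrist_torque"])
E
```

```text
time_s: 9.05
tool_pos: [0.512, 0.0513, 0.1714]
tool_rot: [-180.0, 0.0, 1.4]
force: [-1.2, -3.9, -7.2]
grip_width: 0.013
9.05 [0.51200993 0.05133012 0.17143246] [-1.79988765e+02  1.76630467e-02  1.40702202e+00] [-1.15511644 -3.90616965 -7.21612947] [-0.96149506  0.49805193 -0.06010798]
```

```bash
python3 -m creep '[{"tx":0,"ty":0.0005,"tz":0.0003,"rx":0,"ry":0,"rz":0},{"tx":0,"ty":0,"tz":0,"rx":0,"ry":0,"rz":-2},{"tx":0,"ty":0,"tz":0,"rx":0,"ry":0,"rz":-2.9}]'
python3 - <<'E'
from cell import env
o=env.get_obs();print(o["time_s"],o["tool_pos"],o["tool_rot"],o["force"],o["wrist_torque"])
E
```

```text
time_s: 9.43
tool_pos: [0.512, 0.0512, 0.1709]
tool_rot: [-180.0, -0.0, 6.5]
force: [-1.0, -3.4, -6.6]
grip_width: 0.013
9.425 [0.51203445 0.05119831 0.17093458] [-1.79975210e+02 -1.06842535e-04  6.49191181e+00] [-0.97768851 -3.3540121  -6.60954692] [-0.81184155  0.51291117 -0.02288611]
```

```bash
python3 -m creep '[{"tx":0,"ty":0.0006,"tz":0,"rx":0,"ry":0,"rz":-2.9},{"tx":0,"ty":0.0004,"tz":0,"rx":0,"ry":0,"rz":-2.9},{"tx":0,"ty":0,"tz":0,"rx":0,"ry":0,"rz":-2.9},{"tx":0,"ty":0,"tz":0,"rx":0,"ry":0,"rz":-2.9}]'
python3 - <<'E'
from cell import env
o=env.get_obs();print(o["time_s"],o["tool_pos"],o["tool_rot"],o["force"],o["wrist_torque"])
E
```

```text
time_s: 9.93
tool_pos: [0.5121, 0.0509, 0.1709]
tool_rot: [-179.9, -0.0, 18.1]
force: [-1.0, -1.1, -6.1]
grip_width: 0.0132
9.925 [0.51207441 0.05089759 0.17090286] [-1.79926023e+02 -1.26703151e-02  1.81239413e+01] [-0.96172687 -1.10874713 -6.10110388] [-0.4891464   0.56215776 -0.00694184]
```

Good. Continue the free turn.

```bash
python3 -m creep '[{"tx":0,"ty":0.0003,"tz":0,"rx":0,"ry":0,"rz":-2.9},{"tx":0,"ty":0,"tz":0,"rx":0,"ry":0,"rz":-2.9},{"tx":0,"ty":0,"tz":0,"rx":0,"ry":0,"rz":-2.9},{"tx":0,"ty":0,"tz":0,"rx":0,"ry":0,"rz":-2.9},{"tx":0,"ty":0,"tz":0,"rx":0,"ry":0,"rz":-2.9},{"tx":0,"ty":0,"tz":0,"rx":0,"ry":0,"rz":-2.9}]'
python3 - <<'E'
from cell import env
o=env.get_obs();print(o["time_s"],o["tool_pos"],o["tool_rot"],o["force"],o["wrist_torque"])
E
```

```text
time_s: 10.68
tool_pos: [0.5122, 0.0507, 0.1709]
tool_rot: [-179.9, -0.0, 35.5]
force: [-2.2, -1.9, -6.3]
grip_width: 0.0128
10.675 [0.51219251 0.0506742  0.17093848] [-1.79931150e+02 -4.07221280e-02  3.55268674e+01] [-2.15063415 -1.90289155 -6.28918999] [-0.50714205  0.49361569  0.0116865 ]
```

```bash
python3 -m creep '[{"tx":-0.0004,"ty":0,"tz":0,"rx":0,"ry":0,"rz":-2.9},{"tx":0,"ty":0,"tz":0,"rx":0,"ry":0,"rz":-2.9},{"tx":0,"ty":0,"tz":0,"rx":0,"ry":0,"rz":-2.9},{"tx":0,"ty":0,"tz":0,"rx":0,"ry":0,"rz":-2.9},{"tx":0,"ty":0,"tz":0,"rx":0,"ry":0,"rz":-2.9},{"tx":0,"ty":0,"tz":0,"rx":0,"ry":0,"rz":-2.9}]'
python3 - <<'E'
from cell import env
o=env.get_obs();print(o["time_s"],o["tool_pos"],o["tool_rot"],o["force"],o["wrist_torque"])
E
```

```text
time_s: 11.42
tool_pos: [0.5123, 0.0505, 0.1711]
tool_rot: [-180.0, -0.1, 52.9]
force: [-1.3, -0.8, -5.9]
grip_width: 0.0128
11.425 [0.51228795 0.05049082 0.17112102] [-1.79988290e+02 -1.03030019e-01  5.29242533e+01] [-1.26260803 -0.77366952 -5.89219218] [-0.53009962  0.309929   -0.00243687]
```

```bash
cat > chk.py <<'E'
import sys
from cell import env
import numpy as np
o=env.get_obs();np.set_printoptions(precision=4,suppress=True)
print(o["time_s"],o["tool_pos"],o["tool_rot"][2:],o["force"],o["wrist_torque"])
sys.exit(abs(o["wrist_torque"][2])>float(sys.argv[1]))
E
python3 -m creep '[{"tx":-0.0002,"ty":0,"tz":0,"rx":0,"ry":0,"rz":-1.5},{"tx":0,"ty":0,"tz":0,"rx":0,"ry":0,"rz":-1.5},{"tx":0,"ty":0,"tz":0,"rx":0,"ry":0,"rz":-1.5}]' >/dev/null && python3 chk.py 0.07 && python3 -m creep '[{"tx":0,"ty":0,"tz":0,"rx":0,"ry":0,"rz":-0.7}]' >/dev/null && python3 chk.py 0.07 && python3 -m creep '[{"tx":0,"ty":0,"tz":0,"rx":0,"ry":0,"rz":-0.7}]' >/dev/null && python3 chk.py 0.07 && python3 -m creep '[{"tx":0,"ty":0,"tz":0,"rx":0,"ry":0,"rz":-0.7}]' >/dev/null && python3 chk.py 0.07 && python3 -m creep '[{"tx":0,"ty":0,"tz":0,"rx":0,"ry":0,"rz":-0.7}]' >/dev/null && python3 chk.py 0.07 && python3 -m creep '[{"tx":0,"ty":0,"tz":0,"rx":0,"ry":0,"rz":-0.7}]' >/dev/null && python3 chk.py 0.07 && python3 -m creep '[{"tx":0,"ty":0,"tz":0,"rx":0,"ry":0,"rz":-0.7}]' >/dev/null && python3 chk.py 0.07
```

```text
11.8 [0.5123 0.0503 0.171 ] [57.3379] [ 0.3638  2.2132 -6.6395] [0.172  0.0097 0.0048]False
```

```bash
sed -i 's/sys.exit(\(.*\))$/sys.exit(int(\1))/' chk.py
python3 -m creep '[{"tx":0,"ty":0,"tz":0,"rx":0,"ry":0,"rz":-0.7}]' >/dev/null && python3 chk.py 0.07 && python3 -m creep '[{"tx":0,"ty":0,"tz":0,"rx":0,"ry":0,"rz":-0.7}]' >/dev/null && python3 chk.py 0.07 && python3 -m creep '[{"tx":0,"ty":0,"tz":0,"rx":0,"ry":0,"rz":-0.7}]' >/dev/null && python3 chk.py 0.07 && python3 -m creep '[{"tx":0,"ty":0,"tz":0,"rx":0,"ry":0,"rz":-0.7}]' >/dev/null && python3 chk.py 0.07 && python3 -m creep '[{"tx":0,"ty":0,"tz":0,"rx":0,"ry":0,"rz":-0.7}]' >/dev/null && python3 chk.py 0.07 && python3 -m creep '[{"tx":0,"ty":0,"tz":0,"rx":0,"ry":0,"rz":-0.7}]' >/dev/null && python3 chk.py 0.07
```

```text
11.925 [0.5123 0.0502 0.171 ] [57.995] [ 0.1772  2.7472 -5.4514] [ 0.3979 -0.1172 -0.0031]
12.05 [0.5122 0.0501 0.171 ] [58.6782] [ 1.5203  2.9994 -6.9896] [ 0.5712 -0.1538  0.0062]
12.175 [0.5122 0.0501 0.171 ] [59.3837] [ 1.2587  3.8807 -6.9868] [ 0.7264 -0.1809 -0.0188]
12.3 [0.5122 0.05   0.171 ] [60.0788] [ 2.0754  4.313  -6.5714] [ 0.8763 -0.2534 -0.0551]
12.425 [0.5122 0.05   0.171 ] [60.7834] [ 2.2845  4.4381 -6.7522] [ 0.967  -0.3325  0.0067]
12.55 [0.5122 0.05   0.1709] [61.476] [ 1.3959  4.5049 -6.4197] [ 1.0685 -0.3239 -0.053 ]
```

```bash
python3 -m creep '[{"tx":0.0005,"ty":0,"tz":0,"rx":0,"ry":0,"rz":-0.7}]' >/dev/null && python3 chk.py 0.08 && python3 -m creep '[{"tx":0,"ty":0,"tz":0,"rx":0,"ry":0,"rz":-0.7}]' >/dev/null && python3 chk.py 0.08 && python3 -m creep '[{"tx":0,"ty":0,"tz":0,"rx":0,"ry":0,"rz":-0.7}]' >/dev/null && python3 chk.py 0.08 && python3 -m creep '[{"tx":0,"ty":0,"tz":0,"rx":0,"ry":0,"rz":-0.7}]' >/dev/null && python3 chk.py 0.08 && python3 -m creep '[{"tx":0,"ty":0,"tz":0,"rx":0,"ry":0,"rz":-0.7}]' >/dev/null && python3 chk.py 0.08 && python3 -m creep '[{"tx":0,"ty":0,"tz":0,"rx":0,"ry":0,"rz":-0.7}]' >/dev/null && python3 chk.py 0.08 && python3 -m creep '[{"tx":0,"ty":0,"tz":0,"rx":0,"ry":0,"rz":-0.7}]' >/dev/null && python3 chk.py 0.08
```

```text
12.675 [0.5123 0.0501 0.1709] [62.1697] [ 1.2194  4.4105 -6.5   ] [ 0.8021 -0.1856  0.0369]
12.8 [0.5123 0.0501 0.1709] [62.8699] [ 2.008   4.6885 -6.1207] [ 1.0041 -0.3091 -0.0923]
```

```bash
python3 -m creep '[{"tx":0.0004,"ty":0,"tz":0,"rx":0,"ry":0,"rz":0}]' >/dev/null; python3 chk.py 0.08 && python3 -m creep '[{"tx":0.0003,"ty":0,"tz":0,"rx":0,"ry":0,"rz":-0.7}]' >/dev/null && python3 chk.py 0.1 && python3 -m creep '[{"tx":0,"ty":0,"tz":0,"rx":0,"ry":0,"rz":-0.7}]' >/dev/null && python3 chk.py 0.1 && python3 -m creep '[{"tx":0,"ty":0,"tz":0,"rx":0,"ry":0,"rz":-0.7}]' >/dev/null && python3 chk.py 0.1 && python3 -m creep '[{"tx":0,"ty":0,"tz":0,"rx":0,"ry":0,"rz":-0.7}]' >/dev/null && python3 chk.py 0.1
```

```text
12.925 [0.5123 0.0501 0.1708] [62.8243] [ 1.0432  5.0857 -6.0852] [ 0.7885 -0.2511 -0.0186]
13.05 [0.5123 0.0501 0.1707] [63.5368] [-0.1871  4.362  -6.3161] [ 0.7405 -0.1568 -0.0069]
13.175 [0.5124 0.0501 0.1707] [64.2443] [ 1.0519  4.2551 -6.6917] [ 0.7551 -0.1846  0.0212]
13.3 [0.5124 0.0501 0.1707] [64.9455] [ 0.6557  4.4436 -7.1244] [ 0.7348 -0.1841  0.0253]
13.425 [0.5124 0.0501 0.1707] [65.6473] [ 1.0767  3.994  -6.0243] [ 0.7324 -0.1812 -0.0224]
```

```bash
python3 -m creep '[{"tx":0.0005,"ty":0,"tz":-0.0002,"rx":0,"ry":0,"rz":-0.7}]' >/dev/null; python3 chk.py 0.1 && python3 -m creep '[{"tx":0.0003,"ty":0,"tz":0,"rx":0,"ry":0,"rz":-0.7}]' >/dev/null && python3 chk.py 0.1 && python3 -m creep '[{"tx":0,"ty":0,"tz":0,"rx":0,"ry":0,"rz":-0.7}]' >/dev/null && python3 chk.py 0.1 && python3 -m creep '[{"tx":0,"ty":0,"tz":0,"rx":0,"ry":0,"rz":-0.7}]' >/dev/null && python3 chk.py 0.1 && python3 -m creep '[{"tx":0,"ty":0,"tz":0,"rx":0,"ry":0,"rz":-0.7}]' >/dev/null && python3 chk.py 0.1 && python3 -m creep '[{"tx":0,"ty":0,"tz":0,"rx":0,"ry":0,"rz":-0.7}]' >/dev/null && python3 chk.py 0.1 && python3 -m creep '[{"tx":0,"ty":0,"tz":0,"rx":0,"ry":0,"rz":-0.7}]' >/dev/null && python3 chk.py 0.1
```

```text
13.55 [0.5124 0.0502 0.1708] [66.335] [ 0.497   1.0366 -7.1835] [ 0.3893 -0.0601 -0.0192]
13.675 [0.5125 0.0503 0.1708] [67.0281] [ 0.0134  1.4809 -7.0864] [ 0.2412 -0.0398 -0.1254]
```

```bash
python3 -m creep '[{"tx":0,"ty":0,"tz":0,"rx":0,"ry":0,"rz":0}]' >/dev/null; python3 chk.py 0.08 && python3 -m creep '[{"tx":0,"ty":0,"tz":0,"rx":0,"ry":0,"rz":-0.5}]' >/dev/null && python3 chk.py 0.1
```

```text
13.8 [0.5125 0.0503 0.1708] [66.9929] [ 0.5167  0.2364 -6.4533] [ 0.1306  0.0185 -0.0422]
13.925 [0.5126 0.0503 0.1708] [67.5027] [ 0.0195  0.4643 -6.7987] [-0.0012  0.0194 -0.0575]
```

```bash
python3 -m creep '[{"tx":0,"ty":0,"tz":0,"rx":0,"ry":0,"rz":-0.5}]' >/dev/null; python3 chk.py 0.1 && python3 -m creep '[{"tx":0,"ty":0,"tz":0,"rx":0,"ry":0,"rz":-0.5}]' >/dev/null && python3 chk.py 0.1 && python3 -m creep '[{"tx":0,"ty":0,"tz":0,"rx":0,"ry":0,"rz":-0.6}]' >/dev/null && python3 chk.py 0.1 && python3 -m creep '[{"tx":0,"ty":0,"tz":0,"rx":0,"ry":0,"rz":-0.6}]' >/dev/null && python3 chk.py 0.1 && python3 -m creep '[{"tx":0,"ty":0,"tz":0,"rx":0,"ry":0,"rz":-0.6}]' >/dev/null && python3 chk.py 0.1 && python3 -m creep '[{"tx":0,"ty":0,"tz":0,"rx":0,"ry":0,"rz":-0.6}]' >/dev/null && python3 chk.py 0.1
```

```text
14.05 [0.5126 0.0503 0.1708] [68.0146] [-0.4816 -0.0672 -7.445 ] [-0.109   0.0298 -0.0631]
14.175 [0.5126 0.0504 0.1708] [68.5127] [ 0.1541 -1.4209 -7.7183] [-0.2228  0.0505 -0.0791]
14.3 [0.5127 0.0504 0.1708] [69.117] [-0.1897 -0.9863 -8.2101] [-0.345   0.0366 -0.0581]
14.425 [0.5127 0.0504 0.1708] [69.7165] [ 0.1669 -0.876  -8.3584] [-0.4743  0.067  -0.1233]
```

Run:
```python
from cell import env
import cv2
ts=[]
for i in range(6):
    c=env.read_camera("wrist"); o=env.get_obs(); ts.append([*o["force"],*o["wrist_torque"],o["tool_rot"][2]])
import numpy as np
print(np.round(ts,3),np.mean(ts,0),o["time_s"])
cv2.imwrite("pics/w3.png",c["pixels"][:,:,::-1])
cv2.imwrite("pics/w3c.png",cv2.resize(c["pixels"][190:350,220:420,::-1],None,fx=4,fy=3.7,interpolation=cv2.INTER_CUBIC))
```

```text
[[ 1.3000e-02 -2.3810e+00 -7.9620e+00 -5.1900e-01  2.9000e-02 -1.2400e-01
   6.9737e+01]
 [ 1.5100e-01 -1.8470e+00 -8.2930e+00 -5.8700e-01  3.5000e-02 -1.3300e-01
   6.9698e+01]
 [ 6.9000e-02 -2.6130e+00 -8.0700e+00 -6.3700e-01  6.0000e-03 -1.5100e-01
   6.9689e+01]
 [-6.1800e-01 -2.7480e+00 -8.3830e+00 -6.2200e-01 -2.3000e-02 -9.8000e-02
   6.9686e+01]
 [-5.0000e-03 -3.2230e+00 -8.3530e+00 -7.3100e-01  2.5000e-02 -8.8000e-02
   6.9687e+01]
 [ 1.0650e+00 -3.4980e+00 -8.2180e+00 -7.8300e-01 -1.9000e-02 -9.7000e-02
   6.9687e+01]] [ 1.12453509e-01 -2.71828680e+00 -8.21305542e+00 -6.46580057e-01
  9.02359753e-03 -1.14862912e-01  6.96972967e+01] 14.725
```

View pics/w3.png

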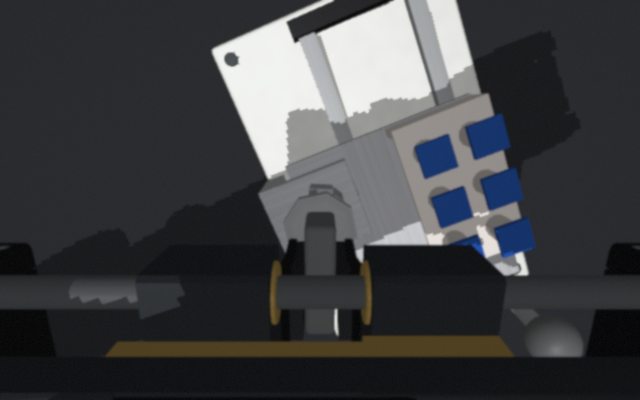

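View pics/w3c.png

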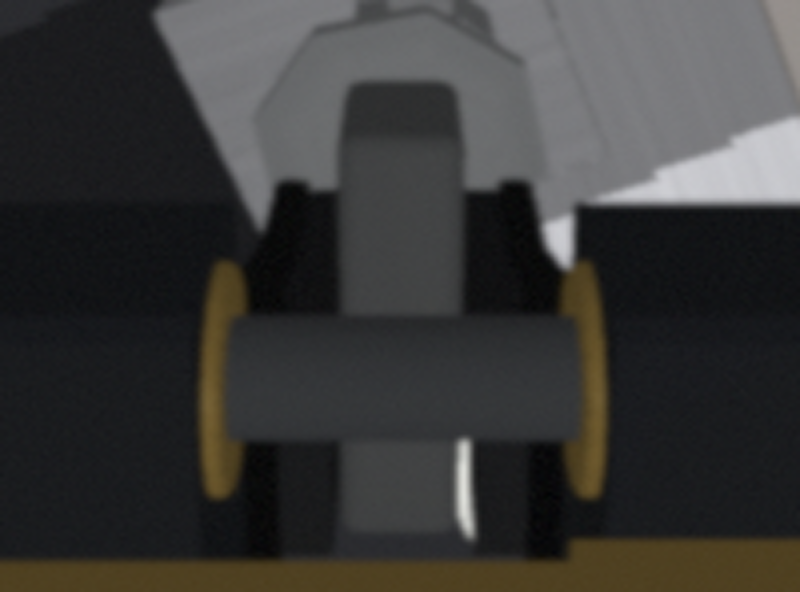

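```bash
cat > avg.py <<'E'
from cell import env
import numpy as np
np.set_printoptions(precision=4,suppress=True)
ts=[]
for i in range(3):
    env.read_camera("wrist"); o=env.get_obs(); ts.append([*o["tool_pos"],o["tool_rot"][2],*o["force"],*o["wrist_torque"]])
print(o["time_s"],np.mean(ts,0))
E
python3 -m creep '[{"tx":-0.0003,"ty":0,"tz":0,"rx":0,"ry":0,"rz":-0.6}]' >/dev/null; python3 chk.py 0.2; python3 avg.py
```

```text
14.85 [0.5128 0.0504 0.1709] [70.3213] [ 1.2706 -2.3316 -9.0074] [-0.6303 -0.1528 -0.1607]
15.0 [ 0.5127  0.0504  0.1709 70.3188  1.0762 -3.1144 -9.1506 -0.7893 -0.1351
 -0.1272]
```

```bash
python3 -m creep '[{"tx":-0.0003,"ty":0,"tz":0.0002,"rx":0,"ry":0,"rz":-0.7}]'; python3 chk.py 0.2; python3 avg.py
```

```text
time_s: 15.12
tool_pos: [0.5128, 0.0503, 0.1709]
tool_rot: [180.0, -0.0, 71.0]
force: [1.9, -2.9, -8.3]
grip_width: 0.0125
15.125 [0.5128 0.0503 0.1709] [71.0354] [ 1.8829 -2.8526 -8.3341] [-0.6578 -0.2078 -0.2066]
15.275 [ 0.5128  0.0504  0.1709 71.0323  1.7645 -2.9738 -9.3242 -0.7516 -0.2017
 -0.1678]
```

```bash
cat > bar.py <<'E'
from cell import env
import cv2,numpy as np,sys
c=env.read_camera("wrist")["pixels"][:,:,::-1]; cv2.imwrite(sys.argv[1],c)
for f in ("pics/w3.png",sys.argv[1]):
    g=cv2.GaussianBlur(cv2.cvtColor(cv2.imread(f),cv2.COLOR_BGR2GRAY),(3,3),0).astype(float)
    print(f,[int(v) for v in g[250,295:345]])
    out=[]
    for y in list(range(240,266))+list(range(308,320)):
        d=np.diff(g[y]); 
        l=300+np.argmax(d[300:312]); r=328+np.argmin(d[328:340])
        def sub(i,s):
            a,b,e=s*d[i-1],s*d[i],s*d[i+1]; den=a-2*b+e
            return i+.5+(0 if den==0 else .5*(a-e)/den)
        out.append((y,sub(l,1),sub(r,-1)))
    o=np.array(out); 
    for k in (1,2):
        m=o[:,0]<280; p=np.polyfit(o[m,0],o[m,k],1); print(np.round(p,3),np.round(np.std(o[m,k]-np.polyval(p,o[m,0])),2),o[~m,k].round(1)[:4])
E
python3 bar.py pics/w4.png; python3 -c "
from cell import env;print(env.get_obs()['time_s'],env.get_obs()['wrist_torque'])"
```

```text
pics/w3.png [11, 12, 14, 16, 17, 16, 16, 19, 26, 38, 50, 58, 62, 64, 66, 67, 67, 66, 66, 66, 66, 66, 67, 67, 67, 67, 67, 67, 67, 67, 68, 67, 67, 67, 68, 67, 66, 64, 62, 57, 46, 32, 22, 17, 16, 16, 16, 16, 16, 15]
[-2.60000e-02  3.10966e+02] 0.69 [304.6 304.7 304.6 304.6]
[4.00000e-02 3.25057e+02] 0.77 [337.3 337.3 337.3 337.3]
pics/w4.png [12, 13, 14, 15, 15, 16, 17, 20, 27, 39, 51, 58, 62, 64, 66, 66, 66, 67, 67, 67, 67, 67, 67, 67, 67, 67, 67, 67, 67, 67, 67, 67, 68, 68, 68, 67, 67, 65, 62, 57, 46, 32, 21, 16, 15, 15, 15, 15, 15, 14]
[-1.80000e-02  3.08671e+02] 0.79 [304.5 304.7 304.6 304.6]
[3.90000e-02 3.25449e+02] 0.71 [337.1 337.2 337.2 337.2]
15.325 [-0.73163329 -0.23704851 -0.12722328]
```

Run:
```python
import cv2,numpy as np
a=cv2.imread("pics/w3.png");b=cv2.imread("pics/w4.png")
cv2.imwrite("pics/w4c.png",cv2.resize(np.hstack([a[170:260,270:370],b[170:260,270:370]]),None,fx=4,fy=5,interpolation=cv2.INTER_CUBIC))
ga,gb=[cv2.cvtColor(i,cv2.COLOR_BGR2GRAY) for i in (a,b)]
# bar patch ECC (euclidean)
for nm,(y0,y1,x0,x1) in {"bar":(212,272,296,346),"bg":(0,170,200,600)}.items():
    m=np.eye(2,3,dtype=np.float32)
    A=ga[y0:y1,x0:x1];B=gb[y0:y1,x0:x1]
    if nm=="bar":
        mask=np.full(A.shape,255,np.uint8)
    cc,m=cv2.findTransformECC(A,B,m,cv2.MOTION_EUCLIDEAN,(3,200,1e-7),None,3)
    print(nm,cc,np.degrees(np.arctan2(m[1,0],m[0,0])),m[:,2])
```

```text
bar 0.9997068262947797 0.03297624 [-0.03119667 -0.02408591]
bg 0.9987266980786317 1.3786823 [ 4.410102  -2.5230212]
```

View pics/w4c.png

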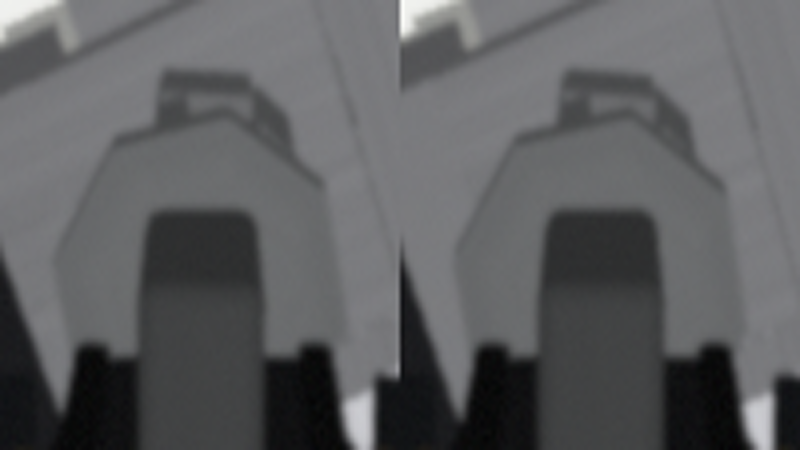

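```bash
python3 -m creep '[{"tx":-0.0002,"ty":0,"tz":0,"rx":0,"ry":0,"rz":0.8},{"tx":0,"ty":0,"tz":0,"rx":0,"ry":0,"rz":0.7}]' >/dev/null; python3 chk.py 0.2; python3 avg.py
```

```text
15.575 [0.5126 0.0504 0.1709] [69.4731] [ 1.1866 -2.9435 -7.4306] [-0.6558 -0.2951 -0.1778]
15.725 [ 0.5126  0.0504  0.1709 69.4903  2.1    -1.8834 -8.4566 -0.6328 -0.2899
 -0.1358]
```

```bash
python3 -m creep '[{"tx":-0.0002,"ty":0.0004,"tz":0.0003,"rx":0,"ry":0,"rz":-0.8},{"tx":-0.0002,"ty":0.0004,"tz":0,"rx":0,"ry":0,"rz":-0.7}]' >/dev/null; python3 chk.py 0.22 && python3 -m creep '[{"tx":0,"ty":0,"tz":0,"rx":0,"ry":0,"rz":-0.5}]' >/dev/null; python3 chk.py 0.22 && python3 -m creep '[{"tx":0,"ty":0,"tz":0,"rx":0,"ry":0,"rz":-0.5}]' >/dev/null; python3 chk.py 0.22 && python3 avg.py
```

```text
15.975 [0.5129 0.0502 0.1707] [71.0755] [-0.557  -0.7893 -4.1267] [-0.2209  0.2282 -0.1146]
16.1 [0.513  0.0502 0.1706] [71.5629] [-0.6398  0.2559 -4.9758] [-0.2099  0.1931 -0.2178]
16.225 [0.513  0.0502 0.1706] [72.0532] [-0.2236  0.1324 -5.4419] [-0.0545  0.2056 -0.2134]
16.375 [ 0.513   0.0502  0.1706 72.0474 -1.0222  0.2193 -4.4022  0.0522  0.2937
 -0.206 ]
```

```bash
python3 -m creep '[{"tx":0,"ty":0,"tz":0,"rx":0,"ry":0,"rz":1.0}]' >/dev/null; python3 chk.py 0.22;  python3 -m creep '[{"tx":0,"ty":0,"tz":0,"rx":0,"ry":0,"rz":1.5}]' >/dev/null; python3 chk.py 0.22; python3 -m creep '[{"tx":0,"ty":0,"tz":0,"rx":0,"ry":0,"rz":1.5}]' >/dev/null; python3 chk.py 0.22; python3 -m creep '[{"tx":0,"ty":0,"tz":0,"rx":0,"ry":0,"rz":1.5}]' >/dev/null; python3 chk.py 0.22;python3 avg.py
```

```text
16.5 [0.5129 0.0501 0.1706] [70.9825] [-2.0245  0.9859 -3.6403] [ 0.1319  0.4518 -0.1095]
16.625 [0.5128 0.0501 0.1705] [69.4488] [-1.9678  2.0361 -2.9789] [ 0.2919  0.5549 -0.0839]
16.75 [0.5127 0.0501 0.1703] [67.9432] [-1.286   2.1488 -5.5116] [ 0.3765  0.5588 -0.0067]
16.875 [0.5127 0.0501 0.1701] [66.4432] [-2.1432  3.5509 -6.3959] [0.4651 0.5838 0.0046]
17.025 [ 0.5127  0.0501  0.1701 66.4759 -2.7001  3.6584 -6.0816  0.5949  0.5967
 -0.0195]
```

```bash
python3 -m creep '[{"tx":0.0004,"ty":-0.0006,"tz":0,"rx":0,"ry":0,"rz":-1.0},{"tx":0,"ty":0,"tz":0,"rx":0,"ry":0,"rz":-0.8}]' >/dev/null; python3 chk.py 0.1 && python3 -m creep '[{"tx":0,"ty":0,"tz":0.001,"rx":0,"ry":0,"rz":0},{"tx":0,"ty":0,"tz":0.0008,"rx":0,"ry":0,"rz":0}]' >/dev/null ; python3 chk.py 0.22
```

```text
17.275 [0.5127 0.0501 0.1703] [68.3655] [-1.6962  1.8823 -8.246 ] [ 0.4475  0.4474 -0.1232]
17.275 [0.5127 0.0501 0.1703] [68.3655] [-1.6962  1.8823 -8.246 ] [ 0.4475  0.4474 -0.1232]
```

```bash
python3 -m creep '[{"tx":0,"ty":0,"tz":0,"rx":0,"ry":0,"rz":0.8},{"tx":0,"ty":0,"tz":0.001,"rx":0,"ry":0,"rz":0}]' >/dev/null; python3 chk.py 0.1 && python3 -m creep '[{"tx":0,"ty":0,"tz":0.001,"rx":0,"ry":0,"rz":0},{"tx":0,"ty":0,"tz":0.0008,"rx":0,"ry":0,"rz":0}]' >/dev/null ; python3 chk.py 0.22
```

```text
17.525 [0.5127 0.0501 0.1696] [67.4912] [-2.2297  2.4136 -4.6011] [ 0.4551  0.6556 -0.039 ]
17.775 [0.5127 0.0502 0.1678] [67.5067] [-2.0966  1.7236 -4.509 ] [ 0.417   0.706  -0.0897]
```

```bash
cat > chz.py <<'E'
import sys
from cell import env
import numpy as np
o=env.get_obs();np.set_printoptions(precision=4,suppress=True)
print(o["time_s"],o["tool_pos"],o["tool_rot"][2:],o["force"],o["wrist_torque"],round(o["grip_width"],4))
sys.exit(int(o["force"][2]>-1.8))
E
python3 -m creep '[{"tx":0,"ty":0,"tz":0.0008,"rx":0,"ry":0,"rz":0.2}]' >/dev/null ; python3 chz.py && python3 -m creep '[{"tx":0,"ty":0,"tz":0.0008,"rx":0,"ry":0,"rz":0}]' >/dev/null ; python3 chz.py && python3 -m creep '[{"tx":0,"ty":0,"tz":0.0008,"rx":0,"ry":0,"rz":0}]' >/dev/null ; python3 chz.py && python3 -m creep '[{"tx":0,"ty":0,"tz":0.0008,"rx":0,"ry":0,"rz":0}]' >/dev/null ; python3 chz.py && python3 -m creep '[{"tx":0,"ty":0,"tz":0.0008,"rx":0,"ry":0,"rz":0}]' >/dev/null ; python3 chz.py && python3 -m creep '[{"tx":0,"ty":0,"tz":0.0008,"rx":0,"ry":0,"rz":0}]' >/dev/null ; python3 chz.py
```

```text
17.9 [0.5127 0.0502 0.1669] [67.3034] [-3.0447  2.0801 -4.2532] [0.4274 0.6979 0.0346] 0.0127
18.025 [0.5127 0.0502 0.166 ] [67.309] [-2.8525  2.5674 -4.8397] [ 0.3646  0.7434 -0.0133] 0.0126
18.15 [0.5127 0.0502 0.1652] [67.3116] [-2.8808  2.1901 -4.7081] [ 0.336   0.7437 -0.0328] 0.0128
18.275 [0.5127 0.0502 0.1645] [67.3088] [-2.8511  1.582  -4.2838] [0.3376 0.7877 0.0173] 0.0128
18.4 [0.5127 0.0501 0.1636] [67.3045] [-3.1978  2.9211 -4.0609] [ 0.3829  0.795  -0.009 ] 0.0126
18.525 [0.5127 0.0502 0.1629] [67.309] [-3.1422  2.1602 -4.3221] [ 0.358   0.8072 -0.0496] 0.0126
```

```bash
python3 -m creep '[{"tx":0,"ty":-0.0005,"tz":0.0007,"rx":0,"ry":0,"rz":0}]' >/dev/null ; python3 chz.py && python3 -m creep '[{"tx":0,"ty":-0.0003,"tz":0.0007,"rx":0,"ry":0,"rz":0}]' >/dev/null ; python3 chz.py && python3 -m creep '[{"tx":0,"ty":0,"tz":0.0007,"rx":0,"ry":0,"rz":0}]' >/dev/null ; python3 chz.py && python3 -m creep '[{"tx":0,"ty":0,"tz":0.0007,"rx":0,"ry":0,"rz":0}]' >/dev/null ; python3 chz.py && python3 -m creep '[{"tx":0,"ty":0,"tz":0.0007,"rx":0,"ry":0,"rz":0}]' >/dev/null ; python3 chz.py && python3 -m creep '[{"tx":0,"ty":0,"tz":0.0007,"rx":0,"ry":0,"rz":0}]' >/dev/null ; python3 chz.py
```

```text
18.65 [0.5126 0.0503 0.1623] [67.3057] [-1.8607  1.3499 -4.2585] [ 0.1857  0.5356 -0.0654] 0.0126
18.775 [0.5126 0.0502 0.1617] [67.296] [-1.3477  0.5833 -3.5827] [0.1535 0.4278 0.0402] 0.0127
18.9 [0.5125 0.0502 0.161 ] [67.2947] [-1.6458  0.5074 -3.918 ] [ 0.1013  0.3792 -0.0164] 0.0128
19.025 [0.5126 0.0503 0.1605] [67.3006] [-1.0537  1.2612  0.2005] [0.0504 0.5254 0.0095] 0.0129
19.025 [0.5126 0.0503 0.1605] [67.3006] [-1.0537  1.2612  0.2005] [0.0504 0.5254 0.0095] 0.0129
19.025 [0.5126 0.0503 0.1605] [67.3006] [-1.0537  1.2612  0.2005] [0.0504 0.5254 0.0095] 0.0129
```

```bash
python3 -m creep '[{"tx":0,"ty":0,"tz":0,"rx":0,"ry":0,"rz":0},{"tx":0,"ty":0,"tz":0,"rx":0,"ry":0,"rz":0},{"tx":0,"ty":0,"tz":0,"rx":0,"ry":0,"rz":0},{"tx":0,"ty":0,"tz":0,"rx":0,"ry":0,"rz":0}]' 0.05; python3 chz.py; python3 -m creep '[{"tx":0,"ty":0,"tz":-0.01,"rx":0,"ry":0,"rz":0},{"tx":0,"ty":0,"tz":-0.02,"rx":0,"ry":0,"rz":0},{"tx":0,"ty":0,"tz":-0.03,"rx":0,"ry":0,"rz":0}]'
python3 - <<'E'
from cell import env
import cv2
for n in ("wrist","scene","top"):
    c=env.read_camera(n)["pixels"][:,:,::-1]
    if n=="scene": c=cv2.resize(c[120:280,230:430],None,fx=4,fy=3.5,interpolation=cv2.INTER_CUBIC)
    cv2.imwrite(f"pics/{n}5.png",c)
print(env.get_obs()["force"])
E
```

```text
time_s: 19.52
tool_pos: [0.5122, 0.0504, 0.1603]
tool_rot: [180.0, -0.0, 67.3]
force: [-0.8, 0.4, 0.6]
grip_width: 0.044
19.525 [0.5122 0.0504 0.1603] [67.3065] [-0.8166  0.4365  0.6403] [-0.0803  0.0873  0.015 ] 0.044
time_s: 19.9
tool_pos: [0.5116, 0.0504, 0.2207]
tool_rot: [-180.0, 0.0, 67.3]
force: [0.9, 0.7, 0.1]
grip_width: 0.0502
[-0.47179727 -0.39774345 -0.18677871]
```

View pics/wrist5.png

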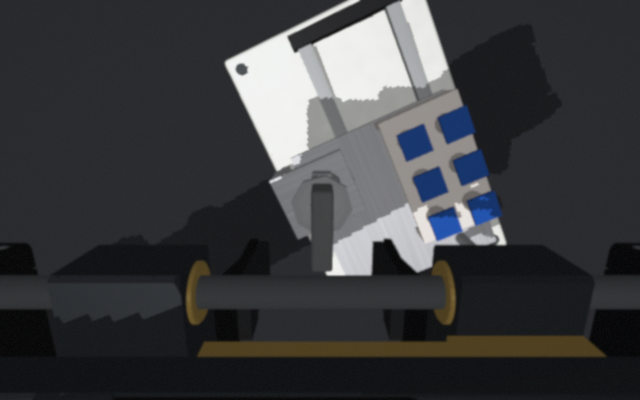

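View pics/scene5.png

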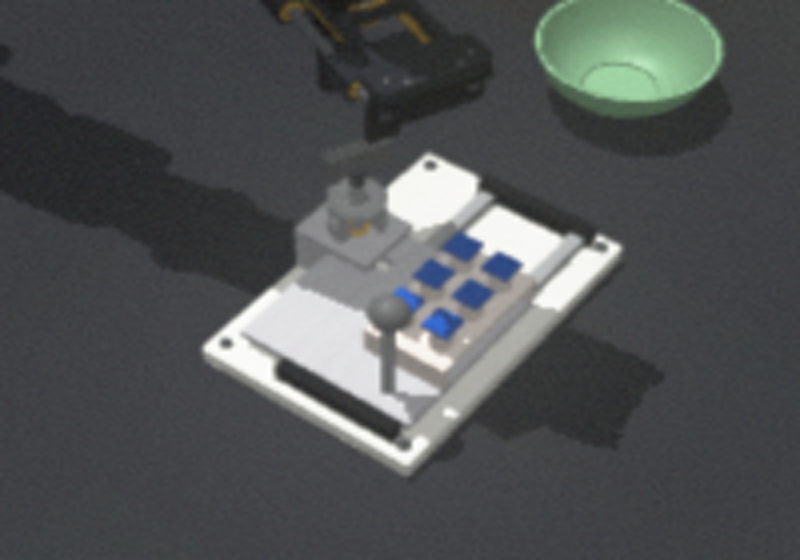

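```bash
python3 -m creep '[{"tx":0,"ty":0,"tz":0,"rx":0,"ry":0,"rz":-8},{"tx":0,"ty":0,"tz":0,"rx":0,"ry":0,"rz":-8},{"tx":0,"ty":0,"tz":0,"rx":0,"ry":0,"rz":-8},{"tx":-0.0245,"ty":0.025,"tz":0,"rx":0,"ry":0,"rz":0},{"tx":-0.0245,"ty":0.025,"tz":0,"rx":0,"ry":0,"rz":0},{"tx":-0.0245,"ty":0.025,"tz":0,"rx":0,"ry":0,"rz":0},{"tx":-0.0245,"ty":0.0248,"tz":0,"rx":0,"ry":0,"rz":0},{"tx":0,"ty":0,"tz":0,"rx":0,"ry":0,"rz":0}]' 0.06 20
python3 - <<'E'
from h import *
from cell import env
import cv2
cs={n:env.read_camera(n) for n in ("wrist","scene","top")}
cv2.imwrite("pics/w6.png",cs["wrist"]["pixels"][:,:,::-1])
cv2.imwrite("pics/s6.png",cv2.resize(cs["scene"]["pixels"][150:230,290:370,::-1],None,fx=7,fy=7,interpolation=cv2.INTER_CUBIC))
o=env.get_obs();print(o["tool_pos"],o["tool_rot"],o["force"])
print("ball in wrist",proj(cs["wrist"],[[.614,-.0455,.135]]))
import numpy as np
a=np.radians(67.3);d=.025*np.array([np.cos(a),np.sin(a),0])
for z in (.1525,.1615):
    P=np.array([.5123,.0503,z]); print(z,(proj(cs["scene"],[P-d,P+d])-[290,150]+.43)*7)
E
```

```text
time_s: 21.05
tool_pos: [0.6144, -0.048, 0.2189]
tool_rot: [-179.9, 0.1, 91.1]
force: [-0.5, -0.0, -0.3]
grip_width: 0.0599
[ 0.61325038 -0.04425383  0.21936324] [-1.79907690e+02 -4.14945728e-02  9.13532584e+01] [0.93577009 0.18429176 0.21304947]
ball in wrist [[321.29481286 215.69705357]]
0.1525 [[145.05960303 122.84865089]
 [260.56854199  76.91354223]]
0.1615 [[144.58263409 106.44514721]
 [260.87950489  60.43412522]]
```

View pics/w6.png

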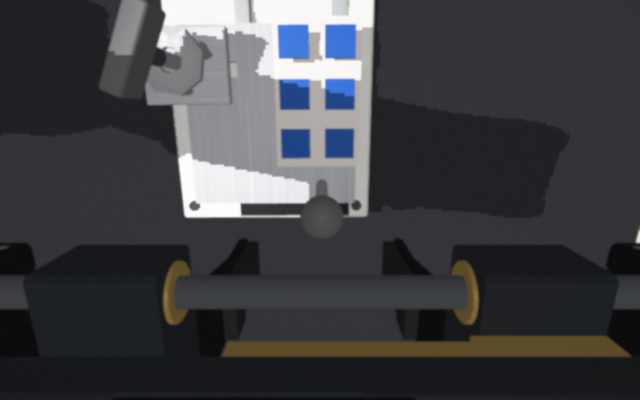

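View pics/s6.png

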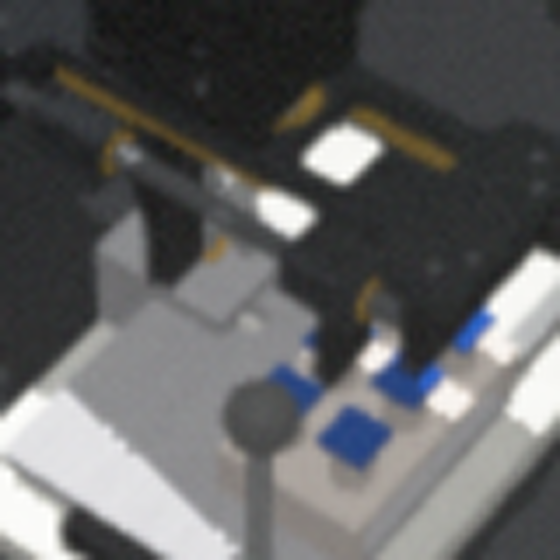

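```bash
python3 -m creep '[{"tx":0,"ty":0,"tz":0.03,"rx":0,"ry":0,"rz":0},{"tx":0,"ty":0,"tz":0.025,"rx":0,"ry":0,"rz":0},{"tx":0,"ty":0,"tz":0.015,"rx":0,"ry":0,"rz":0},{"tx":0,"ty":0,"tz":0.008,"rx":0,"ry":0,"rz":0},{"tx":0,"ty":0,"tz":0,"rx":0,"ry":0,"rz":0}]'; python3 -m creep '[{"tx":0,"ty":0,"tz":0,"rx":0,"ry":0,"rz":0},{"tx":0,"ty":0,"tz":0,"rx":0,"ry":0,"rz":0},{"tx":0,"ty":0,"tz":0,"rx":0,"ry":0,"rz":0},{"tx":0,"ty":0,"tz":0,"rx":0,"ry":0,"rz":0},{"tx":0,"ty":0,"tz":0,"rx":0,"ry":0,"rz":0}]' 0.0 20; python3 chz.py
```

```text
time_s: 21.82
tool_pos: [0.6139, -0.0449, 0.1421]
tool_rot: [-180.0, -0.0, 91.3]
force: [1.3, -0.4, -0.2]
grip_width: 0.0598
time_s: 22.45
tool_pos: [0.6149, -0.0452, 0.1423]
tool_rot: [179.9, 0.0, 91.3]
force: [3.4, 0.0, -0.3]
grip_width: 0.0267
22.45 [ 0.6149 -0.0452  0.1423] [91.3141] [ 3.4045  0.0419 -0.2675] [-0.1394 -0.6259  0.0251] 0.0267
```

```bash
python3 -m creep '[{"tx":0.003,"ty":0.0005,"tz":0,"rx":0,"ry":0,"rz":0},{"tx":0.005,"ty":0,"tz":0,"rx":0,"ry":0,"rz":0},{"tx":0.005,"ty":0,"tz":0,"rx":0,"ry":0,"rz":0},{"tx":0.005,"ty":0,"tz":0,"rx":0,"ry":0,"rz":0}]'; python3 chz.py
python3 - <<'E'
from cell import env
import cv2
c=env.read_camera("wrist")["pixels"][:,:,::-1]
cv2.imwrite(f"pics/w7.png",c)
E
```

```text
time_s: 22.95
tool_pos: [0.6145, -0.0274, 0.1423]
tool_rot: [179.9, 0.0, 91.3]
force: [3.5, -4.1, -0.3]
grip_width: 0.027
22.95 [ 0.6145 -0.0274  0.1423] [91.2862] [ 3.5177 -4.0885 -0.3435] [-0.8742 -0.689  -0.0295] 0.027
```

View pics/w7.png

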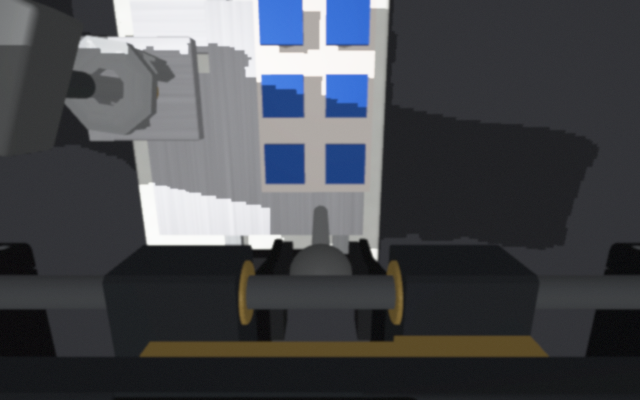

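```bash
python3 -m creep '[{"tx":0.005,"ty":0.0005,"tz":0,"rx":0,"ry":0,"rz":0},{"tx":0.005,"ty":0,"tz":0,"rx":0,"ry":0,"rz":0},{"tx":0.005,"ty":0,"tz":0,"rx":0,"ry":0,"rz":0},{"tx":0.005,"ty":0,"tz":0,"rx":0,"ry":0,"rz":0},{"tx":0.005,"ty":0,"tz":0,"rx":0,"ry":0,"rz":0}]'; python3 chz.py; python3 -m creep '[{"tx":0.005,"ty":0,"tz":0,"rx":0,"ry":0,"rz":0},{"tx":0.005,"ty":0,"tz":0,"rx":0,"ry":0,"rz":0},{"tx":0.005,"ty":0,"tz":0,"rx":0,"ry":0,"rz":0},{"tx":0.005,"ty":0,"tz":0,"rx":0,"ry":0,"rz":0},{"tx":0.005,"ty":0,"tz":0,"rx":0,"ry":0,"rz":0}]'; python3 chz.py
```

```text
time_s: 23.62
tool_pos: [0.614, -0.0019, 0.1423]
tool_rot: [180.0, -0.0, 91.3]
force: [0.8, -3.1, 2.5]
grip_width: 0.0267
23.625 [ 0.614  -0.0019  0.1423] [91.3129] [ 0.7882 -3.1465  2.4963] [-0.8739 -0.2132 -0.0321] 0.0267
time_s: 24.25
tool_pos: [0.6134, 0.0231, 0.1422]
tool_rot: [-180.0, -0.0, 91.3]
force: [-0.0, -2.5, 3.9]
grip_width: 0.0268
24.25 [0.6134 0.0231 0.1422] [91.3087] [-0.0274 -2.5452  3.9164] [-0.8557 -0.0901  0.0309] 0.0268
```

```bash
cat > chy.py <<'E'
import sys
from cell import env
import numpy as np
o=env.get_obs();np.set_printoptions(precision=4,suppress=True)
print(o["time_s"],o["tool_pos"],o["tool_rot"][2:],o["force"])
sys.exit(int(o["force"][1]<-7))
E
python3 -m creep '[{"tx":0.003,"ty":0,"tz":-0.0004,"rx":0,"ry":0,"rz":0},{"tx":0.003,"ty":0,"tz":0,"rx":0,"ry":0,"rz":0},{"tx":0.002,"ty":0,"tz":0,"rx":0,"ry":0,"rz":0}]' >/dev/null; python3 chy.py && python3 -m creep '[{"tx":0.001,"ty":0,"tz":0,"rx":0,"ry":0,"rz":0}]' >/dev/null; python3 chy.py && python3 -m creep '[{"tx":0.001,"ty":0,"tz":0,"rx":0,"ry":0,"rz":0}]' >/dev/null; python3 chy.py && python3 -m creep '[{"tx":0.001,"ty":0,"tz":0,"rx":0,"ry":0,"rz":0}]' >/dev/null; python3 chy.py && python3 -m creep '[{"tx":0.001,"ty":0,"tz":0,"rx":0,"ry":0,"rz":0}]' >/dev/null; python3 chy.py && python3 -m creep '[{"tx":0.001,"ty":0,"tz":0,"rx":0,"ry":0,"rz":0}]' >/dev/null; python3 chy.py && python3 -m creep '[{"tx":0.001,"ty":0,"tz":0,"rx":0,"ry":0,"rz":0}]' >/dev/null; python3 chy.py && python3 -m creep '[{"tx":0.001,"ty":0,"tz":0,"rx":0,"ry":0,"rz":0}]' >/dev/null; python3 chy.py
```

```text
24.625 [0.6132 0.0311 0.1423] [91.3167] [ 1.8028 -3.4336  2.004 ]
24.75 [0.6132 0.032  0.1423] [91.3164] [ 1.0336 -2.7796  2.4092]
24.875 [0.6132 0.0328 0.1423] [91.304] [ 2.0115 -3.4857  0.0233]
25.0 [0.6131 0.0338 0.1423] [91.3025] [ 2.892  -2.6787  0.4835]
25.125 [0.6131 0.0348 0.1423] [91.3014] [ 1.7901 -2.8003  1.7074]
25.25 [0.6131 0.0349 0.1423] [91.2811] [ 1.9176 -5.3349  0.2354]
25.375 [0.6131 0.035  0.1423] [91.2499] [ 2.3564 -6.5212  0.0484]
25.5 [0.6131 0.035  0.1423] [91.2157] [ 1.6414 -8.2034  0.003 ]
```

```bash
python3 -m creep '[{"tx":0,"ty":0,"tz":0,"rx":0,"ry":0,"rz":0},{"tx":0,"ty":0,"tz":0,"rx":0,"ry":0,"rz":0},{"tx":0,"ty":0,"tz":0,"rx":0,"ry":0,"rz":0},{"tx":0,"ty":0,"tz":0,"rx":0,"ry":0,"rz":0},{"tx":0,"ty":0,"tz":-0.02,"rx":0,"ry":0,"rz":0},{"tx":0,"ty":0,"tz":-0.03,"rx":0,"ry":0,"rz":0},{"tx":0,"ty":0,"tz":-0.04,"rx":0,"ry":0,"rz":0},{"tx":-0.03,"ty":0,"tz":-0.04,"rx":0,"ry":0,"rz":0},{"tx":-0.04,"ty":0,"tz":-0.02,"rx":0,"ry":0,"rz":0},{"tx":-0.05,"ty":0,"tz":0,"rx":0,"ry":0,"rz":0},{"tx":-0.05,"ty":0,"tz":0,"rx":0,"ry":0,"rz":0},{"tx":-0.05,"ty":0,"tz":0,"rx":0,"ry":0,"rz":0},{"tx":0,"ty":0,"tz":0,"rx":0,"ry":0,"rz":0},{"tx":0,"ty":0,"tz":0,"rx":0,"ry":0,"rz":0}]' 0.06
python3 - <<'E'
from h import *
from cell import env
import cv2
cs={n:env.read_camera(n) for n in ("wrist","scene","top")}
for n in cs: cv2.imwrite(f"pics/{n}8.png",cs[n]["pixels"][:,:,::-1])
cv2.imwrite("pics/s8c.png",cv2.resize(cs["scene"]["pixels"][150:260,280:395,::-1],None,fx=6,fy=5.4,interpolation=cv2.INTER_CUBIC))
a=np.radians(66.5);d=.025*np.array([np.cos(a),np.sin(a),0])
for z in (.1525,.1615):
    P=np.array([.5123,.0505,z]); print(z,(proj(cs["scene"],[P-d,P+d])-[280,150]+.4)*[6,5.4],proj(cs["top"],[P-d,P+d]))
print("ball exp",(proj(cs["scene"],[[.613,.035,.135]])-[280,150])*[6,5.4],proj(cs["top"],[[.613,.035,.135]]))
print(env.get_obs()["time_s"],env.get_obs()["force"])
E
```

```text
time_s: 27.25
tool_pos: [0.6184, -0.1817, 0.2935]
tool_rot: [179.9, -0.0, 91.3]
force: [0.9, 0.2, -0.0]
grip_width: 0.0599
0.1525 [[184.0811914   93.91022424]
 [283.81700495  59.39302539]] [[312.49743274 219.71407497]
 [297.83133528 212.94179073]]
0.1615 [[183.67195311  81.25474428]
 [284.08798009  46.68076072]] [[312.43597356 219.48688977]
 [297.68739753 212.67681362]]
ball exp [[391.73950528 214.23679348]] [[311.14587807 184.99027466]]
27.4 [0.01409005 0.78601422 0.10978347]
```

View pics/s8c.png

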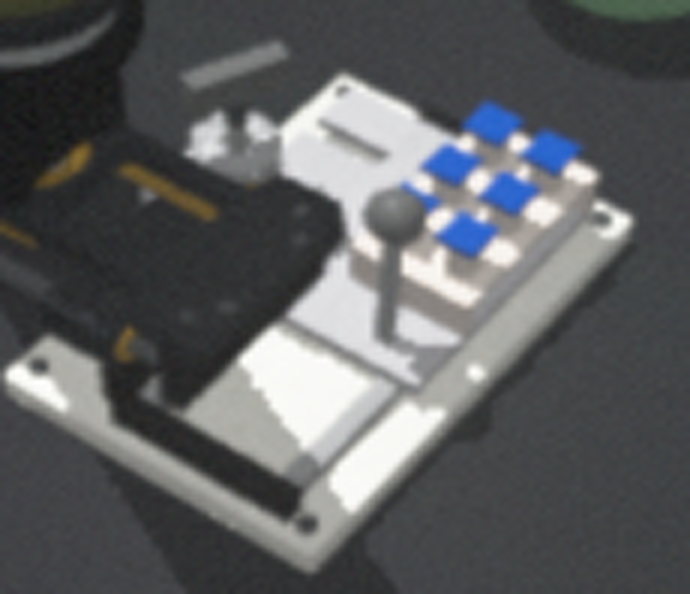

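View pics/top8.png

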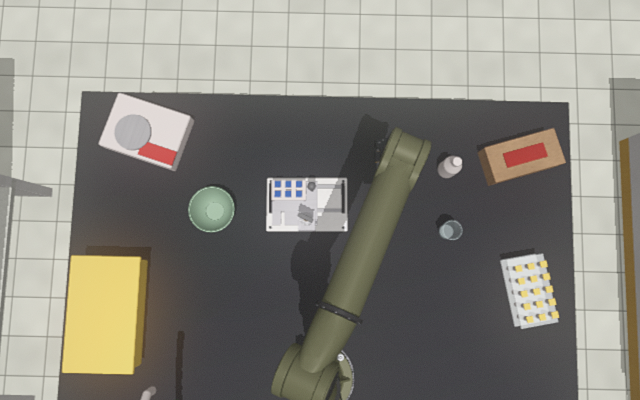

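View pics/scene8.png

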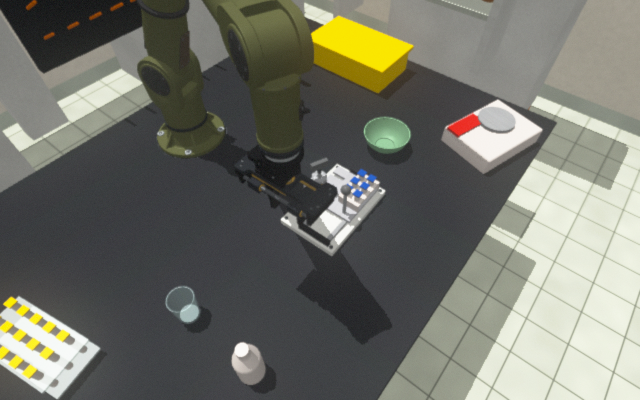

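Run:
```python
from cell import env
print(env.sign_off(), env.get_obs()["time_s"])
```

```text
the job is handed in; nothing more can be done
the job is handed in; nothing more can be done
```

The plunger is parked in its notch and the column carriage is at its other end stop. I handed the job in at about 27.4 s of the 64 s allowed, with the gripper open and clear of everything.

**Plunger:**
- I lifted it until it met the upper stop, about 21 mm up. The downward wrist force peaked at 18 N, so about 11 N bore on the stop.
- I backed off slightly and turned it counter-clockwise to the twist stop at about 66–67° (1.16 rad).
- I lowered it onto the notch floor about 9 mm up and let go.

**Carriage:** I gripped the ball and slid it 80 mm. At the end it stopped advancing and the force rose to 8 N, and then I released it.

**Last checks:**
- In the scene picture the bar's ends match the parked height within a few enlarged pixels, and are clearly off the locked height. The ball is where 80 mm of travel puts it.
- The bowl, wash bottle and beaker look unmoved in the top and scene pictures.
- The force readings are about zero.

**One doubtful reading:** the twist stop gave a gradual rise in torque instead of a sharp step, so I went up to about 4° past first contact before recognising it. Backing off showed the torque and the extra vertical friction disappear at about 68° tool yaw, which confirmed the stop. The highest torque there was about 0.22 Nm, roughly 11–16 N on the pin depending on where along it the stop bears. At the shortest lever arm that is right at the 16 N limit.

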